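Count along the spool rack and push the blue spool into the third gap

ROBOT

A 6-joint arm with a two-finger parallel gripper is mounted at the origin on a cart in front of the work surface, level with it; the furniture and walls round the work are solid. World frame = base frame: x ahead of the robot, y to its left, z up, the work surface at z = 0. Lengths are in m, angles in rad, forces in N, time in s.
With the tool pointing down it reaches from about 0.375 to 0.9 m from the base axis. Payload 3.1 kg.
Tool frame: the origin (TCP) lies at the very end of the fingers, on their centre line; the grasp point (between the pads) lies 19 mm behind it; z points along the fingers, y is the line along which they close (so a half turn about z gives the same grasp; the last joint's range is limited). The gripper opens to 87 mm and grips with 3 to 60 N. Pads are 19 mm wide; open, the fingers measure 117 mm over their backs; the gripper's body (75 mm by 190 mm) begins 51 mm behind the grasp point.
Start: joints at [-1.494, 0.527, 1.433, -0, 1.181, -0.178], TCP at [0.158, -0.605, 0.198] pointing down, gripper open.
Joint ranges: [-3.08, 3.08], [-0.75, 2.2], [0.22, 2.44], [-1.43, 4.57], [0, 2.65], [-2.85, 2.85]. Speed limits (rad/s): [2.79, 2.79, 3.14, 3.14, 3.14, 3.14].

INTERFACE

Orientations are given as a unit quaternion [x, y, z, w].
In Python, from rig import status, viewer, robot gives the robot as it stands.
- The arm moves only by the tool arm_command, never from a script. Its arguments are lists of equal length, an entry for each row: "delta_rot": the turn, a rotation vector about the tool's x, y, z in degrees, a list of three; "delta_pos": the shift along the tool's x, y, z in m, a list of three; "gripper": the closure, from -1 (fully open) to 1 (shut). In form: {"delta_rot": [[rx, ry, rz], ...], "delta_pos": [[dx, dy, dz], ...], "gripper": [gripper, ...]}. A call has 1 to 12 rows; each row is the pose to reach, as a shift and turn from the pose commanded when the call began, along the tool's axes at that moment; what a row does not reach only later rows make up. A row lasts 1/12 s, in which the tool goes at most 41.7 mm and 7.16 degrees, less where a joint would pass 70% of its speed; a pose out of reach is approached as far as the arm can. A call with a gripper value outside its range is refused whole. The fingers move at their own pace and stop on an object; "grip_force" is the grip in N (left out, the last holds). Time passes only in rows, so rows that repeat a pose let the fingers close. It gives the time, the measured TCP pose, the force, the opening and the grip force at its end, in the units of the state.
- status.get_obs(): the state, without advancing time (a new reading comes with each control period).
- viewer.camera(name): name is "scene" or "top" or "wrist"; returns a dict with "pixels" (400x640x3 uint8, blue, green, red), "fx", "fy", "cx", "cy" (pixels), "pose" (4x4, takes a point from camera to world coordinates); the wrist camera has in their place "mount" (4x4, takes a point from camera to tool coordinates, whose origin is the TCP and whose axes are the flange's). Camera axes: x right, y down, z forward; pixel columns grow to the right and rows downward; lengths in m; the calibration is good to about 2 mm. A picture is of the moment at which its call begins: read the wrist's pose just before it. There is no depth.
- robot.hand_in(): hands the job in; it is judged then, once.
The state is a dict: "time": time; "q": joint angles; "joint_velocities": joint speeds; "joint_torque": joint torques, N m; "position": TCP position; "tool_rot": TCP orientation; "ft_force": force on the tool from outside, world axes, zero at the start; "moment": the same for the moment, N m; "grip_width": finger opening in m; "grip_force": force on a finger pad.
Only numpy, scipy, OpenCV 4.12 (cv2) and the standard library are available. Lean on these libraries where they do the work, as an engineer would, in place of code of your own. Each camera call takes 0.05 s, during which the arm holds its last target. There are 200 camera calls.

TASK

Run a closed fingertip along the sprung steel rail of the thread rack, starting at the end with the yellow cheek, so that the first, second and third bars are pressed well down one after the other without the finger lifting between them, and leave the bars beyond the third alone. Then push the standing blue spool across the table, upright and never picked up, all the way home against the back of that third gap from the yellow end. Do not disturb the other spools or the two small bottles behind the rack.

Things in the scene. Friction and masses are not known exactly. Their poses are not given: they have to be found in the camera images.
- rack: Fixed pale wooden divider rack, six gaps in a row, open at front and top and floorless: spools slide in on the table. Origin: on the table, mid-length, in the plane of the back wall's front face. x points from open front to back, y along the row, z up. Body 44 mm tall, back at x = +31. Gap and bar centres at y = +105, +63, +21, -21, -63, -105 mm (bars 1 to 6 in that order).
- gap_mouths (a point): Point on the table midway along the row, at the dividers' rounded front noses: rack x = -22, y = 0 mm (on a divider); axes as the rack's. Dividers are 4 mm thick, 40 mm tall and 22 mm deep, so a gap is 38 mm wide. A spool fully home touches the back wall, its axis at rack x = -14.5 mm and its front 7 mm proud of the noses.
- rail_mid (a point): Middle of the rail behind the back wall, at rack x = +16.5, y = 0, z = 62 mm (height of the crowns); axes as the rack's. The rail is six bright steel bars end to end, each a 10 mm round rod bowed up, 41 mm long; crown level over its middle 20 mm, ends sloping 1 mm lower, polished and slippery. A fingertip 10 mm wide or more, 3 mm below the crowns, bridges two bars.
- yellow_cheek: Fixed yellow end plate, 58 x 14 x 60 mm, at one end of the rack (either end: at y = +137 or -137 mm of the rack); counting starts here. Origin at its underside, on the rack's line x = 0.
- grey_cheek: Fixed grey end plate of the same size at the other end of the rack; origin likewise.
- blue_spool: The blue thread spool with pale flanges, upright cylinder 29 mm across, 46 mm tall, about 30 g; origin at the centre of its underside. Stands on the table in front of the rack, to the left or right.
- red_spool: Red thread spool with pale flanges, upright cylinder 29 mm across, 46 mm tall, about 30 g; origin at the centre of its underside. Stands on the table at the other side in front of the rack; stays there.
- dropper: Amber dropper bottle, 33 mm across, 102 mm tall, behind the rack on the right; origin under its centre. Farther right, beside the table, wooden boxes stand up to 250 mm above the table top between the arm's start and the work.
- oil: Small white bottle with black cap, 32 mm across, 83 mm tall, behind the rack on the left; origin under its centre.
- cream_spool: Cream thread spool with pale flanges, upright cylinder 29 mm across, 46 mm tall, about 30 g; origin at the centre of its underside. Stands loose in one of the rack's outer gaps (bar 1, 5 or 6); stays there.
- black_spool: Near-black thread spool with pale flanges, upright cylinder 29 mm across, 46 mm tall, about 30 g; origin at the centre of its underside. Stands loose in one of the rack's outer gaps (bar 1, 5 or 6); stays there.
- orange_spool: Orange thread spool with pale flanges, upright cylinder 29 mm across, 46 mm tall, about 30 g; origin at the centre of its underside. Stands loose in one of the rack's outer gaps (bar 1, 5 or 6); stays there.
- bar_1 (a joint): Depth in m by which bar 1 of the rail (rack y = +105 mm) is pressed: 0 up, 0.004 at its stop; springs back up, 1.5 N to start it, 3.5 N to bottom it. Press by 3 mm.
- bar_2 (a joint): Depth in m by which bar 2 of the rail (rack y = +63 mm) is pressed: 0 up, 0.004 at its stop; springs back up, 1.5 N to start it, 3.5 N to bottom it. Press by 3 mm.
- bar_3 (a joint): Depth in m by which bar 3 of the rail (rack y = +21 mm) is pressed: 0 up, 0.004 at its stop; springs back up, 1.5 N to start it, 3.5 N to bottom it. Press by 3 mm.
- bar_4 (a joint): Depth in m by which bar 4 of the rail (rack y = -21 mm) is pressed: 0 up, 0.004 at its stop; springs back up, 1.5 N to start it, 3.5 N to bottom it. Press by 3 mm.
- bar_5 (a joint): Depth in m by which bar 5 of the rail (rack y = -63 mm) is pressed: 0 up, 0.004 at its stop; springs back up, 1.5 N to start it, 3.5 N to bottom it. Press by 3 mm.
- bar_6 (a joint): Depth in m by which bar 6 of the rail (rack y = -105 mm) is pressed: 0 up, 0.004 at its stop; springs back up, 1.5 N to start it, 3.5 N to bottom it. Press by 3 mm.
Things that resemble listed ones, but are neither listed nor needed, are in the scene too. What is shaped like the blue_spool but green or turquoise is not meant.

How it is judged:
By the outcome, as a careful person would: the job done as asked, in the order asked, and still so for the second after the job is handed in, with the robot touching nothing.
It also fails if it takes over 70 s, if anything falls off the work surface, if the arm or the gripper's body presses on something with over 40 N, if the wrist force passes 120 N, or if a joint passes its speed limit or range.

## Working session

There is one attempt and no reset: what is moved stays moved. The work goes in short steps, Python scripts to look and compute and a tool call to move; the robot and the scene stay as the last step left them, time stands still between calls to the robot, and variables do not carry over. Pictures are saved under pics/ and viewed, at most 10 in all, crops included, and the job is handed in when it is done.

Besides the shell and the picture viewer there is one more tool, called after ">>>" by a JSON object that holds its "method" and its "body", one argument or row to a line. arm_command: Moves the arm, as the interface text tells. Its arguments: {"type":"object","properties":{"delta_rot":{"type":"array","items":{"type":"array","items":{"type":"number"}}},"delta_pos":{"type":"array","items":{"type":"array","items":{"type":"number"}}},"gripper":{"type":"array","items":{"type":"number"}},"grip_force":{"type":"number"}},"required":["delta_rot","delta_pos","gripper"]}

```bash
mkdir -p pics; ls; python3 - <<'E'
from rig import status, viewer, robot
import cv2,numpy as np
print(status.get_obs())
for n in ["scene","top"]:
    c=viewer.camera(n); cv2.imwrite(f"pics/{n}0.png",c["pixels"]); print(n,c["fx"],c["fy"],c["cx"],c["cy"]); print(np.round(c["pose"],4).tolist())
E
```

```text
pics
{'time': 0.0, 'q': array([-1.49348848e+00,  5.28441591e-01,  1.43388881e+00,  1.99480221e-05,
        1.18138544e+00, -1.78477342e-01]), 'joint_velocities': array([-4.10541876e-04, -2.00830963e-03,  8.02103765e-04, -4.49564349e-05,
       -1.89755688e-03,  2.16044883e-03]), 'joint_torque': array([ 8.84348683e-04, -4.40039313e+01, -1.76589757e+01,  6.33105473e-02,
        5.79586742e-02, -1.57627924e-04]), 'position': array([ 0.15811576, -0.60387005,  0.19669107]), 'tool_rot': array([ 9.91832808e-01,  1.27540398e-01,  6.28890603e-05, -1.05977038e-03]), 'ft_force': array([ 0.63141913, -0.42502198,  0.31922884]), 'moment': array([ 0.01800612, -0.06322035, -0.00654549]), 'grip_force': 0.0, 'grip_width': 0.08711387064405321}
scene 417.9259742778641 417.9259742778641 326.7898184520892 204.43751565017828
[[-0.637, -0.4415, 0.6319, -0.0191], [-0.7706, 0.387, -0.5064, 0.5036], [-0.021, -0.8095, -0.5867, 0.5986], [0.0, 0.0, 0.0, 1.0]]
top 493.4908135797057 493.4908135797057 313.6352934790928 202.16266624211693
[[-0.0143, -0.9912, 0.1314, 0.4096], [-0.9999, 0.0147, 0.0025, 0.0014], [-0.0044, -0.1313, -0.9913, 1.3032], [0.0, 0.0, 0.0, 1.0]]
```

View pics/scene0.png

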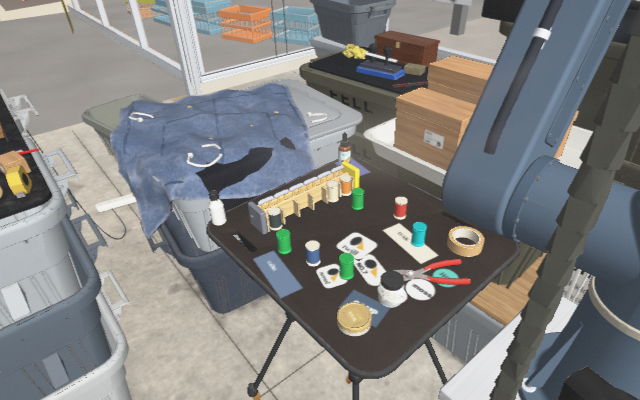

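View pics/top0.png

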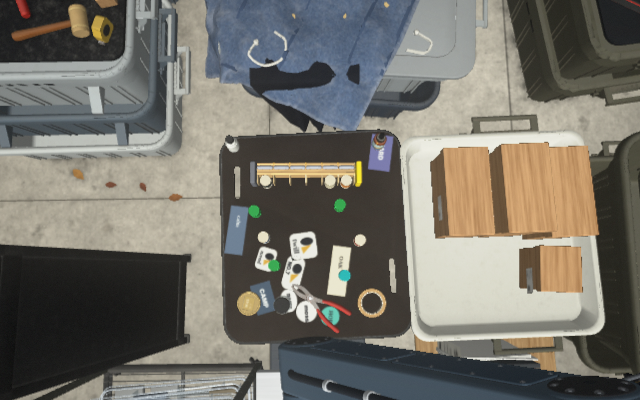

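The scene view has the rack from (250,215) to (355,175), with the yellow cheek at its right end. Blue is at (313,253), red at (401,208), oil at (217,208) and the dropper at (345,148). In the top view the rack spans columns 250–362 at row 173, with yellow on the right (world −y). Spools stand in the left outer gap and the two right ones, so the third gap from yellow is rack y = −21. Next I'll measure.

```bash
cat > h.py <<'E'
from rig import status, viewer, robot
import cv2,numpy as np
from scipy.spatial.transform import Rotation as R
def cam(n):
    o=status.get_obs(); c=viewer.camera(n)
    if n=="wrist":
        T=np.eye(4); T[:3,:3]=R.from_quat(o["tool_rot"]).as_matrix(); T[:3,3]=o["position"]; c["pose"]=T@c["mount"]
    return c
def pt(c,u,v,z):
    P=np.array(c["pose"]); d=P[:3,:3]@[(u-c["cx"])/c["fx"],(v-c["cy"])/c["fy"],1]; o=P[:3,3]
    return o+d*(z-o[2])/d[2]
def blobs(c,lo,hi,amin=8):
    m=cv2.inRange(cv2.cvtColor(c["pixels"],cv2.COLOR_BGR2HSV),np.array(lo),np.array(hi))
    n,l,s,ce=cv2.connectedComponentsWithStats(m)
    return [(s[i],ce[i]) for i in range(1,n) if s[i][4]>=amin]
E
python3 - <<'E'
from h import *
for n in ["top","scene"]:
    c=cam(n)
    for k,lo,hi in [("yellow",(24,150,120),(34,255,255)),("blue",(105,120,40),(125,255,255)),("red",(0,170,90),(6,255,255)),("green",(50,150,50),(80,255,255))]:
        for s,ce in blobs(c,lo,hi): 
            p=pt(c,*ce,0.06 if k=="yellow" else 0.023)
            if 0.2<p[0]<.8 and abs(p[1])<.3: print(n,k,s.tolist(),ce.round(1),p.round(3))
    if n=="top":
        cv2.imwrite("pics/topc.png",cv2.resize(c["pixels"][125:255,215:415],None,fx=4,fy=4,interpolation=cv2.INTER_CUBIC))
        for uv in [(253,172),(359,172)]: print(pt(c,*uv,.06).round(3))
E
```

```text
top yellow [355, 161, 7, 26, 156] [358.2 173.2] [ 0.647 -0.111  0.06 ]
top red [339, 309, 7, 5, 9] [342.1 310.8] [ 0.3   -0.064  0.023]
top green [334, 199, 12, 13, 107] [339.4 205.1] [ 0.571 -0.062  0.023]
top green [249, 206, 12, 12, 103] [253.9 211.2] [0.558 0.161 0.023]
top green [269, 260, 11, 11, 87] [273.9 265.2] [0.417 0.109 0.023]
[0.655 0.159 0.06 ]
[ 0.65  -0.113  0.06 ]
scene yellow [342, 161, 17, 27, 164] [353.  173.3] [ 0.619 -0.092  0.06 ]
scene red [432, 261, 29, 8, 73] [446.2 264.4] [ 0.295 -0.041  0.023]
scene red [431, 279, 39, 5, 96] [449.9 281.7] [ 0.262 -0.009  0.023]
scene green [352, 188, 11, 22, 208] [357.4 198.6] [ 0.571 -0.063  0.023]
scene green [276, 229, 15, 25, 284] [283.5 241. ] [0.56  0.159 0.023]
scene green [339, 253, 15, 27, 314] [346.1 265.6] [0.419 0.108 0.023]
```

View pics/topc.png

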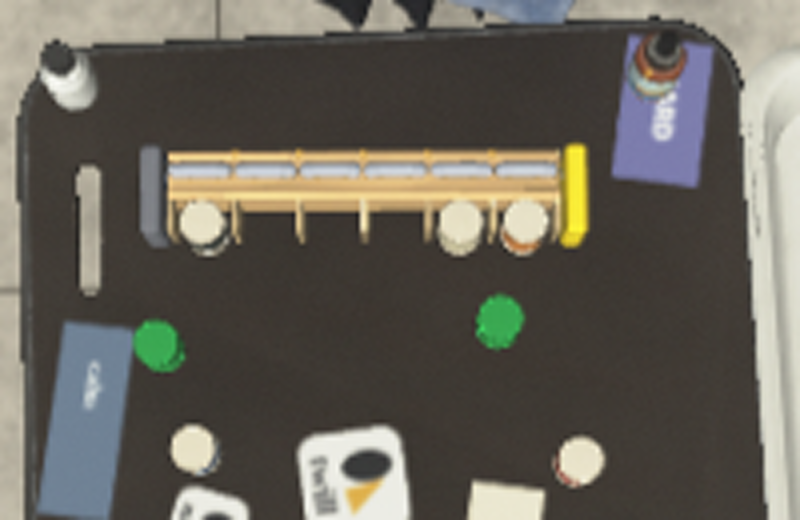

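Blue's top flange is at crop (193,447) and red's at (580,460). Gaps 3 and 4 from yellow are empty. A green spool stands at (500,322), right of the push lane. Lifting clear of the boxes first.

>>> {"method": "arm_command", "body": {
  "delta_rot": [
    [0,0,0],
    [0,0,0],
    [0,0,0],
    [0,0,0],
    [0,0,0],
    [0,0,0],
    [0,0,0],
    [0,0,0]
  ],
  "delta_pos": [
    [0,0,-0.035],
    [0,0,-0.07],
    [0,0,-0.105],
    [0,0,-0.14],
    [0,0,-0.175],
    [0,0,-0.21],
    [0,0,-0.23],
    [0,0,-0.23]
  ],
  "gripper": [1,1,1,1,1,1,1,1]
}}

```text
time: 0.87
position: [0.1584, -0.6068, 0.434]
tool_rot: [0.992, 0.128, -0.0, 0.006]
ft_force: [-0.2, -0.3, 0.2]
grip_width: 0.0418
grip_force: 0.0
```

>>> {"method": "arm_command", "body": {
  "delta_rot": [
    [0,0,-3],
    [0,0,-6],
    [0,0,-9],
    [0,0,-12],
    [0,0,-15],
    [0,0,-18],
    [0,0,-21],
    [0,0,-24],
    [0,0,-27],
    [0,0,-30],
    [0,0,-33],
    [0,0,-36]
  ],
  "delta_pos": [
    [0.025,-0.023,0],
    [0.05,-0.046,0],
    [0.075,-0.07,0],
    [0.1,-0.093,0],
    [0.125,-0.116,0],
    [0.15,-0.139,0],
    [0.175,-0.162,0],
    [0.2,-0.185,0],
    [0.225,-0.208,0],
    [0.25,-0.232,0],
    [0.275,-0.255,0],
    [0.275,-0.255,0]
  ],
  "gripper": [1,1,1,1,1,1,1,1,1,1,1,1]
}}

```text
time: 1.87
position: [0.3614, -0.2826, 0.4267]
tool_rot: [0.902, 0.432, 0.001, -0.002]
ft_force: [-0.4, -0.5, -0.1]
grip_width: 0.0005
grip_force: 0.0
```

>>> {"method": "arm_command", "body": {
  "delta_rot": [
    [0,0,-4],
    [0,0,-8],
    [0,0,-12],
    [0,0,-16],
    [0,0,-20],
    [0,0,-24],
    [0,0,-28],
    [0,0,-32],
    [0,0,-36],
    [0,0,-38.8],
    [0,0,-38.8],
    [0,0,-38.8]
  ],
  "delta_pos": [
    [0.036,-0.003,0],
    [0.072,-0.006,0],
    [0.108,-0.01,0],
    [0.144,-0.013,0],
    [0.18,-0.016,0],
    [0.216,-0.019,0],
    [0.252,-0.022,0],
    [0.288,-0.026,0],
    [0.324,-0.03,0],
    [0.36,-0.032,0],
    [0.36,-0.032,0],
    [0.36,-0.032,0]
  ],
  "gripper": [1,1,1,1,1,1,1,1,1,1,1,1]
}}

```text
time: 2.87
position: [0.563, 0.0118, 0.4257]
tool_rot: [0.709, 0.705, -0.001, -0.001]
ft_force: [-1.0, -0.9, 0.4]
grip_width: 0.0006
grip_force: 0.0
```

```bash
python3 - <<'E'
from h import *
c=cam("wrist"); cv2.imwrite("pics/w1.png",c["pixels"]); print(c["fx"],np.round(c["mount"],3).tolist(),np.round(c["pose"],3).tolist()); print(status.get_obs()["position"])
E
```

```text
305.9272285186595 [[-0.0, -0.961, -0.276, 0.075], [1.0, -0.0, 0.0, -0.0], [-0.0, -0.276, 0.961, -0.186], [0.0, 0.0, 0.0, 1.0]] [[1.0, -0.006, -0.005, 0.564], [-0.007, -0.961, -0.276, 0.087], [-0.003, 0.276, -0.961, 0.612], [0.0, 0.0, 0.0, 1.0]]
[0.56253586 0.01069203 0.42609158]
```

View pics/w1.png

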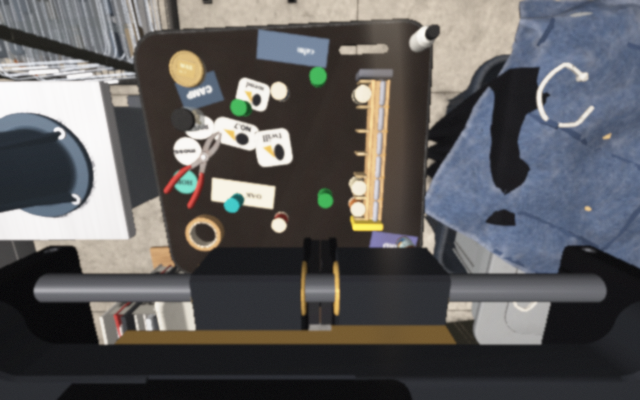

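The wrist view shows the whole rack at columns 357–392, rows 70–230. Yellow is at (367,226), the grey cheek at (375,74) and the blue spool's top at (279,91). I'll enlarge it to pick corners.

```bash
python3 - <<'E'
from h import *
im=cv2.imread("pics/w1.png"); a=im[60:240,260:400]
a=cv2.rotate(a,cv2.ROTATE_90_CLOCKWISE)  # new col = 179-(v-60), row = u-260
cv2.imwrite("pics/w1c.png",cv2.resize(a,None,fx=4.4,fy=4.2,interpolation=cv2.INTER_CUBIC)[:590,:795])
E
```

```text
(no output)
```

View pics/w1c.png

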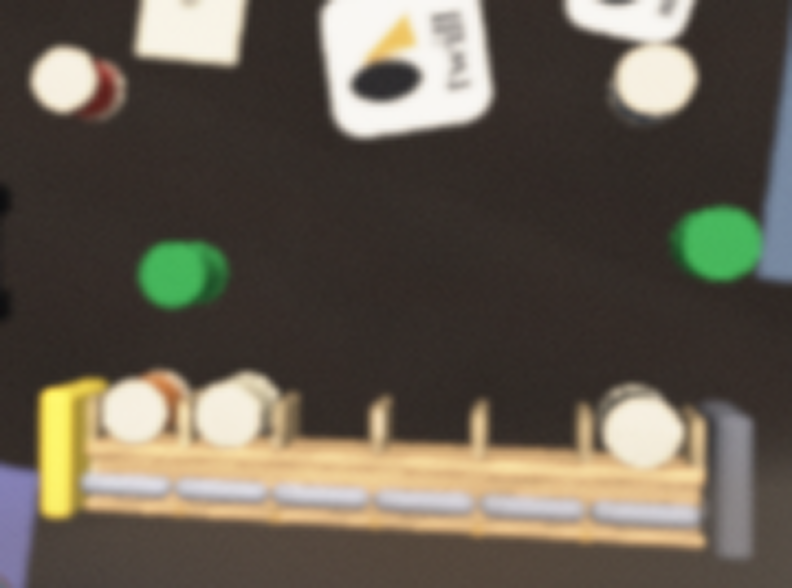

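The crop shows the yellow cheek's top centred at (57,452) and the grey at (735,486). Bars 1–3 from yellow are at (125,484), (222,490) and (321,497). The spool tops are blue at (656,80) and red at (64,80).

```bash
python3 - <<'E'
from h import *
c=cam("wrist"); t=cam("top")
W=lambda X,Y,z: pt(c,260+(Y-2)/4.2,60+179-(X-2)/4.4,z)
T=lambda X,Y,z: pt(t,215+(X-1.5)/4,125+(Y-1.5)/4,z)
yc,gc=W(57,452,.06),W(735,486,.06); print("cheeks",yc,gc,np.linalg.norm(gc-yc))
print("top cheeks",T(575,190,.06),T(152,193,.06))
for X,Y in [(125,484),(222,490),(321,497),(424,502),(533,509),(647,514)]: print("bar",W(X,Y,.062).round(4))
for x in [527,461,397,330,265,200]: print("topbar",T(x,169,.062).round(4))
print("blue",W(656,80,.046),T(193,447,.046)); print("red",W(64,80,.046),T(580,460,.046)); print("green",W(173,275,.046), T(500,320,.046))
ex=gc-yc; ex=ex[:2]/np.linalg.norm(ex[:2]); print("rack y dir",ex, np.degrees(np.arctan2(-ex[0],ex[1])))
print(status.get_obs()["position"],status.get_obs()["time"])
E
```

```text
cheeks [ 0.6508538  -0.11279652  0.06      ] [0.65508454 0.15942975 0.06      ] 0.2722591460007048
top cheeks [ 0.65015832 -0.11110262  0.06      ] [0.65230758 0.15981523 0.06      ]
bar [ 0.6638 -0.0814  0.062 ]
bar [ 0.6647 -0.0391  0.062 ]
bar [0.6659 0.0024 0.062 ]
bar [0.6662 0.0438 0.062 ]
bar [0.6672 0.0858 0.062 ]
bar [0.6673 0.1278 0.062 ]
topbar [ 0.6639 -0.0806  0.062 ]
topbar [ 0.6645 -0.0383  0.062 ]
topbar [0.6652 0.0026 0.062 ]
topbar [0.6658 0.0455 0.062 ]
topbar [0.6665 0.0872 0.062 ]
topbar [0.6671 0.1288 0.062 ]
blue [0.49084052 0.1340261  0.046     ] [0.49014809 0.1351537  0.046     ]
red [ 0.47947063 -0.11318574  0.046     ] [ 0.47830084 -0.11097608  0.046     ]
green [ 0.57065263 -0.06371464  0.046     ] [ 0.56876536 -0.06203266  0.046     ]
rack y dir [0.01553937 0.99987926] -0.8903761787546564
[0.56233007 0.00948863 0.42694107] 3.0167
```

>>> {"method": "arm_command", "body": {
  "delta_rot": [
    [0,0,0],
    [0,0,0],
    [0,0,0],
    [0,0,0],
    [0,0,0],
    [0,0,0],
    [0,0,0],
    [0,0,0],
    [0,0,0],
    [0,0,0],
    [0,0,0],
    [0,0,0]
  ],
  "delta_pos": [
    [-0.025,0.026,0.01],
    [-0.05,0.052,0.03],
    [-0.075,0.078,0.05],
    [-0.095,0.101,0.075],
    [-0.095,0.101,0.11],
    [-0.095,0.101,0.145],
    [-0.095,0.101,0.18],
    [-0.095,0.101,0.215],
    [-0.095,0.101,0.25],
    [-0.095,0.101,0.285],
    [-0.095,0.101,0.32],
    [-0.095,0.101,0.327]
  ],
  "gripper": [1,1,1,1,1,1,1,1,1,1,1,1]
}}

```text
time: 4.02
position: [0.6577, -0.0862, 0.0946]
tool_rot: [0.711, 0.703, -0.003, -0.005]
ft_force: [-0.4, 0.2, -0.7]
grip_width: 0.0005
grip_force: 0.0
```

>>> {"method": "arm_command", "body": {
  "delta_rot": [
    [0,0,0],
    [0,0,0],
    [0,0,0],
    [0,0,0],
    [0,0,0],
    [0,0,0]
  ],
  "delta_pos": [
    [0,0,0.015],
    [0,0,0.03],
    [0,0,0.03],
    [0,0,0.03],
    [0,0,0.03],
    [0,0,0.03]
  ],
  "gripper": [1,1,1,1,1,1]
}}

```text
time: 4.52
position: [0.6645, -0.0864, 0.0727]
tool_rot: [0.711, 0.704, 0.001, 0.002]
ft_force: [0.3, -0.1, 0.7]
grip_width: 0.0003
grip_force: 0.0
```

```bash
python3 - <<'E'
from h import *
o=status.get_obs(); print(o["position"],o["ft_force"],o["tool_rot"])
c=cam("scene"); cv2.imwrite("pics/s2.png",cv2.resize(c["pixels"][130:280,200:420],None,fx=3.5,fy=3.5,interpolation=cv2.INTER_CUBIC))
E
```

```text
[ 0.66446442 -0.08636249  0.07273213] [ 0.31793276 -0.11608603  0.69576584] [0.71063939 0.70355436 0.00081171 0.00150057]
```

View pics/s2.png

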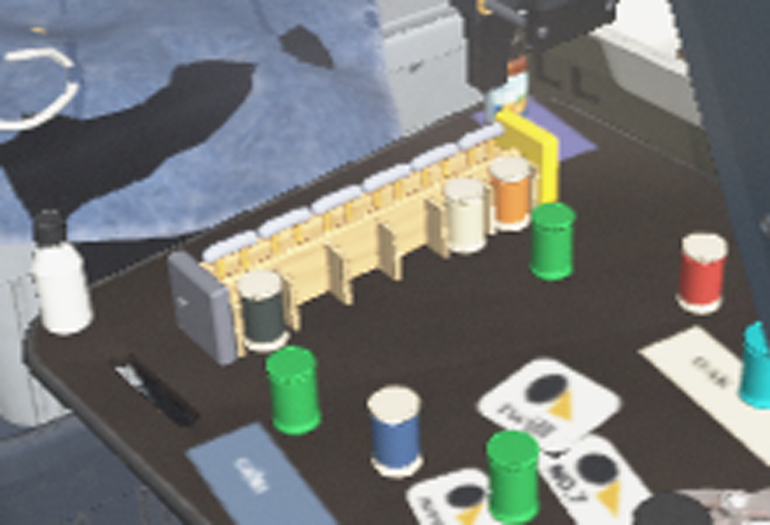

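```bash
python3 - <<'E'
from h import *
o=status.get_obs(); print(o["time"],o["position"],R.from_quat(o["tool_rot"]).as_matrix().round(3).tolist())
c=cam("scene"); P=np.linalg.inv(np.array(c["pose"]))
def pr(p):
    q=P@np.append(p,1); return np.array([c["fx"]*q[0]/q[2]+c["cx"],c["fy"]*q[1]/q[2]+c["cy"]])
for z in [0,.02,.07,.1]:
    u=pr(o["position"]+[0,0,z]); print(z,u,(u-[200,130])*3.5)
print((pr([.664,-.0815,.062])-[200,130])*3.5)
t=cam("top"); cv2.imwrite("pics/both.png",np.vstack([cv2.resize(t["pixels"][130:205,220:400],(780,325),interpolation=cv2.INTER_CUBIC),cv2.resize(c["pixels"][100:200,290:430],(780,270)[:2],interpolation=cv2.INTER_CUBIC)]))
E
```

```text
4.5667 [ 0.66432939 -0.086176    0.07256373] [[0.01, 1.0, 0.003], [1.0, -0.01, -0.001], [-0.001, 0.003, -1.0]]
0 [338.94256937 162.55637077] [486.29899278 113.94729768]
0.02 [338.91084819 155.49233599] [486.18796868  89.22317596]
0.07 [338.82828197 137.10554195] [485.8989869   24.86939682]
0.1 [338.77637065 125.54533272] [485.71729727 -15.59133548]
[481.70158441 129.19401819]
```

View pics/both.png

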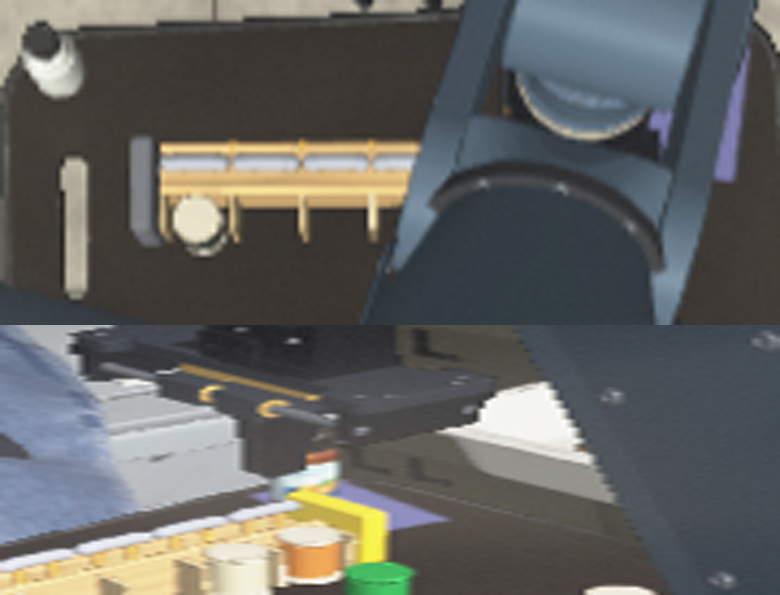

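The top half shows the wrist over the yellow end. In the lower half the closed finger ends at (275,480), just above the first bar. Descending.

>>> {"method": "arm_command", "body": {
  "delta_rot": [
    [0,0,0],
    [0,0,0],
    [0,0,0],
    [0,0,0],
    [0,0,0],
    [0,0,0]
  ],
  "delta_pos": [
    [0,0,0.004],
    [0,0,0.008],
    [0,0,0.011],
    [0,0,0.012],
    [0,0,0.012],
    [0,0,0.012]
  ],
  "gripper": [1,1,1,1,1,1]
}}

```text
time: 5.17
position: [0.6631, -0.0855, 0.0583]
tool_rot: [0.71, 0.704, -0.0, -0.0]
ft_force: [-0.1, -0.2, 0.7]
grip_width: 0.0007
grip_force: 0.0
```

>>> {"method": "arm_command", "body": {
  "delta_rot": [
    [0,0,0],
    [0,0,0],
    [0,0,0],
    [0,0,0]
  ],
  "delta_pos": [
    [0,0,0.001],
    [0,0,0.001],
    [0,0,0.001],
    [0,0,0.001]
  ],
  "gripper": [1,1,1,1]
}}

```text
time: 5.5
position: [0.6634, -0.0856, 0.0578]
tool_rot: [0.71, 0.704, 0.0, 0.0]
ft_force: [0.7, 0.7, 0.3]
grip_width: 0.0003
grip_force: 0.0
```

>>> {"method": "arm_command", "body": {
  "delta_rot": [
    [0,0,0],
    [0,0,0],
    [0,0,0],
    [0,0,0]
  ],
  "delta_pos": [
    [0,0,0.001],
    [0,0,0.001],
    [0,0,0.001],
    [0,0,0.001]
  ],
  "gripper": [1,1,1,1]
}}

```text
time: 5.83
position: [0.6633, -0.0856, 0.0567]
tool_rot: [0.71, 0.704, -0.0, -0.0]
ft_force: [0.7, 0.6, 0.6]
grip_width: 0.0003
grip_force: 0.0
```

>>> {"method": "arm_command", "body": {
  "delta_rot": [
    [0,0,0],
    [0,0,0],
    [0,0,0]
  ],
  "delta_pos": [
    [0,0,0.001],
    [0,0,0.001],
    [0,0,0.001]
  ],
  "gripper": [1,1,1]
}}

```text
time: 6.08
position: [0.6632, -0.0856, 0.0555]
tool_rot: [0.71, 0.704, -0.0, -0.0]
ft_force: [0.2, 0.1, -0.2]
grip_width: 0.0004
grip_force: 0.0
```

```bash
python3 - <<'E'
from h import *
for i in range(4):
    c=cam("scene"); o=status.get_obs(); print(o["position"].round(4),o["ft_force"].round(2),o["joint_torque"].round(1))
cv2.imwrite("pics/s3.png",cv2.resize(c["pixels"][130:200,290:390],(800,560),interpolation=cv2.INTER_CUBIC))
E
```

```text
[ 0.6632 -0.0856  0.0556] [ 1.03 -0.18  0.32] [  0.  -50.  -14.2   0.1   0.1  -0. ]
[ 0.6633 -0.0856  0.0556] [ 0.04  0.04 -0.54] [  0.  -50.  -14.2   0.1   0.1  -0. ]
[ 0.6633 -0.0856  0.0557] [ 0.02 -0.01 -0.17] [  0.  -50.  -14.2   0.1   0.1  -0. ]
[ 0.6633 -0.0856  0.0556] [-0.23 -0.07 -0.77] [ -0.  -50.  -14.2   0.1   0.1  -0. ]
```

View pics/s3.png

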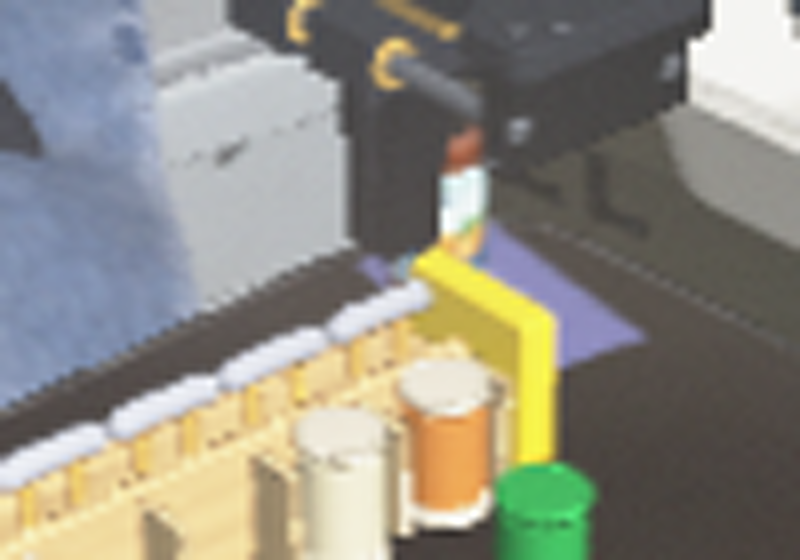

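The finger ends at (385,250), clearly above the first bar at (380,305), and there is no contact force. So the real tip sits higher than the reported TCP, and I'll descend by force.

>>> {"method": "arm_command", "body": {
  "delta_rot": [
    [0,0,0],
    [0,0,0],
    [0,0,0],
    [0,0,0],
    [0,0,0],
    [0,0,0],
    [0,0,0]
  ],
  "delta_pos": [
    [0,0,0.001],
    [0,0,0.002],
    [0,0,0.003],
    [0,0,0.004],
    [0,0,0.005],
    [0,0,0.005],
    [0,0,0.005]
  ],
  "gripper": [1,1,1,1,1,1,1]
}}

```text
time: 6.87
position: [0.6632, -0.0856, 0.0505]
tool_rot: [0.71, 0.704, -0.0, -0.0]
ft_force: [0.8, 0.3, 0.1]
grip_width: 0.0002
grip_force: 0.0
```

```bash
cat > f.py <<'E'
from h import *
F=[]
for i in range(5):
    c=cam("wrist"); o=status.get_obs(); F.append(o["ft_force"])
print(o["time"],o["position"].round(4),np.mean(F,0).round(2))
E
python3 f.py; python3 - <<'E'
from h import *
c=cam("wrist"); cv2.imwrite("pics/w2.png",c["pixels"])
E
```

```text
7.1167 [ 0.6633 -0.0856  0.0507] [ 0.07  0.28 -0.09]
```

View pics/w2.png

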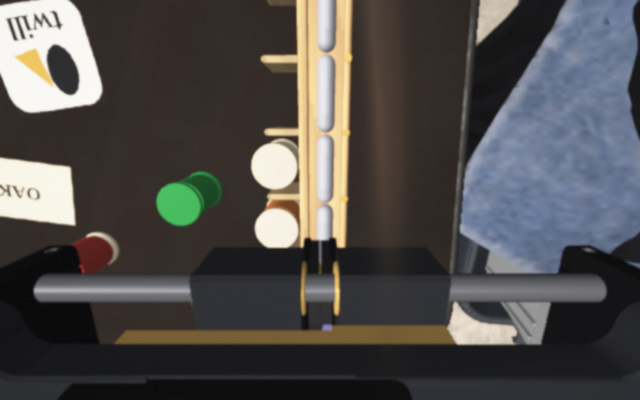

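The wrist view has the rail running straight under the closed finger, at (322,250), with no contact yet. Continuing down.

>>> {"method": "arm_command", "body": {
  "delta_rot": [
    [0,0,0],
    [0,0,0],
    [0,0,0],
    [0,0,0],
    [0,0,0],
    [0,0,0]
  ],
  "delta_pos": [
    [0,0.001,0.001],
    [0,0.001,0.002],
    [0,0.001,0.003],
    [0,0.001,0.004],
    [0,0.001,0.004],
    [0,0.001,0.004]
  ],
  "gripper": [1,1,1,1,1,1]
}}

```text
time: 7.67
position: [0.6641, -0.0856, 0.0465]
tool_rot: [0.71, 0.704, -0.0, -0.0]
ft_force: [-0.0, -0.2, 0.2]
grip_width: 0.0004
grip_force: 0.0
```

```bash
python3 f.py
```

```text
7.9167 [ 0.6643 -0.0856  0.0467] [0.28 0.17 0.04]
```

>>> {"method": "arm_command", "body": {
  "delta_rot": [
    [0,0,0],
    [0,0,0],
    [0,0,0],
    [0,0,0]
  ],
  "delta_pos": [
    [0,0,0.001],
    [0,0,0.002],
    [0,0,0.002],
    [0,0,0.002]
  ],
  "gripper": [1,1,1,1]
}}

```text
time: 8.25
position: [0.6641, -0.0856, 0.0445]
tool_rot: [0.71, 0.704, -0.0, -0.0]
ft_force: [-0.2, 0.4, 0.2]
grip_width: 0.0006
grip_force: 0.0
```

```bash
python3 f.py
```

```text
8.5 [ 0.6643 -0.0856  0.0447] [0.08 0.32 0.03]
```

>>> {"method": "arm_command", "body": {
  "delta_rot": [
    [0,0,0],
    [0,0,0],
    [0,0,0],
    [0,0,0]
  ],
  "delta_pos": [
    [0,0,0.001],
    [0,0,0.002],
    [0,0,0.002],
    [0,0,0.002]
  ],
  "gripper": [1,1,1,1]
}}

```text
time: 8.83
position: [0.6642, -0.0856, 0.0425]
tool_rot: [0.71, 0.704, -0.0, -0.0]
ft_force: [-0.1, -0.2, 0.5]
grip_width: 0.0004
grip_force: 0.0
```

```bash
python3 f.py
```

```text
9.0833 [ 0.6643 -0.0856  0.0427] [ 0.04  0.3  -0.06]
```

```bash
python3 - <<'E'
from h import *
c=cam("scene"); g=cv2.cvtColor(c["pixels"],cv2.COLOR_BGR2GRAY); print(g[156:172,328:348])
E
```

```text
[[188 190 187 187 187 123  80  82  83  79  79  77  79  79  77  77  81 230
  244 243]
 [187 188 188 185 188 125  78  80  82  79  77  81  78  78  81  79 106 236
  245 234]
 [187 186 188 188 186 125  78  80  80  78  79  81  79  80  76  78 107 234
  245 220]
 [188 187 186 188 186 125  78  80  78  80  79  79  79  77  78  81 103 213
  215 190]
 [186 187 188 185 188 124  79  81  80  77  80  80  80  78  77  79  98 186
  194 207]
 [187 181 184 171 126  90  81  80  80  78  78  81  81  79  80  80 102 174
  194 209]
 [185 123 100  94  99  86  79  82  80  80  79  80  79  77  79  81 103 210
  216 205]
 [108 101 102  94  88  83  81  82  83  79  80  82  80  80  78  79 106 212
  222 224]
 [ 97  93  91  89  89  86  81  79  81  78  80  81  81  80  83  87 136 212
  222 223]
 [ 90  90  90  89  89  86  84  83  82  79  79  80  85 100 140 162 171 198
  215 220]
 [ 89  91  90  91  89  90  90  91 100  95  87  99 142 216 228 203 173 167
  180 206]
 [ 90  89  90  90  91 101 107 134 201 199 164 218 229 225 220 198 173 166
  166 167]
 [ 89  90  90  91 107 198 220 226 230 231 229 224 216 199 188 162 160 166
  168 168]
 [ 91  90  92 125 199 226 231 231 227 222 210 195 179 154 160 166 167 168
  166 168]
 [106 106 124 198 228 233 229 220 206 198 159 178 202 184 167 166 166 166
  165 167]
 [220 225 187 196 225 225 213 194 155 198 197 190 203 178 166 167 166 165
  170 168]]
```

>>> {"method": "arm_command", "body": {
  "delta_rot": [
    [0,0,0],
    [0,0,0],
    [0,0,0],
    [0,0,0]
  ],
  "delta_pos": [
    [0,0,0.001],
    [0,0,0.002],
    [0,0,0.002],
    [0,0,0.002]
  ],
  "gripper": [1,1,1,1]
}}

```text
time: 9.47
position: [0.6641, -0.0856, 0.0405]
tool_rot: [0.71, 0.704, -0.0, -0.0]
ft_force: [0.7, 0.2, -1.2]
grip_width: 0.0003
grip_force: 0.0
```

```bash
python3 f.py
```

```text
9.7167 [ 0.6643 -0.0856  0.0407] [-0.16  0.24 -0.21]
```

>>> {"method": "arm_command", "body": {
  "delta_rot": [
    [0,0,0],
    [0,0,0],
    [0,0,0]
  ],
  "delta_pos": [
    [0,0,0.0015],
    [0,0,0.0015],
    [0,0,0.0015]
  ],
  "gripper": [1,1,1]
}}

```text
time: 9.97
position: [0.6642, -0.0856, 0.039]
tool_rot: [0.71, 0.704, -0.0, -0.0]
ft_force: [0.4, 0.3, -0.4]
grip_width: 0.0003
grip_force: 0.0
```

```bash
python3 f.py
```

```text
10.2167 [ 0.6643 -0.0856  0.0392] [-0.18  0.12 -0.14]
```

>>> {"method": "arm_command", "body": {
  "delta_rot": [
    [0,0,0],
    [0,0,0],
    [0,0,0]
  ],
  "delta_pos": [
    [0,0,0.0015],
    [0,0,0.0015],
    [0,0,0.0015]
  ],
  "gripper": [1,1,1]
}}

```text
time: 10.47
position: [0.6643, -0.0856, 0.0376]
tool_rot: [0.71, 0.704, 0.0, -0.0]
ft_force: [1.1, -0.5, -0.8]
grip_width: 0.0004
grip_force: 0.0
```

```bash
python3 f.py
```

```text
10.7167 [ 0.6642 -0.0856  0.0376] [0.23 0.1  0.17]
```

>>> {"method": "arm_command", "body": {
  "delta_rot": [
    [0,0,0],
    [0,0,0],
    [0,0,0]
  ],
  "delta_pos": [
    [0,0,0.001],
    [0,0,0.001],
    [0,0,0.001]
  ],
  "gripper": [1,1,1]
}}

```text
time: 10.97
position: [0.6643, -0.0856, 0.0368]
tool_rot: [0.71, 0.704, 0.0, 0.0]
ft_force: [-0.0, -0.7, 0.8]
grip_width: 0.0004
grip_force: 0.8
```

```bash
python3 f.py
```

```text
11.2167 [ 0.6643 -0.0856  0.0368] [-0.36  0.13  1.35]
```

Contact at a reported z of about 0.037. Pressing on.

>>> {"method": "arm_command", "body": {
  "delta_rot": [
    [0,0,0],
    [0,0,0],
    [0,0,0],
    [0,0,0]
  ],
  "delta_pos": [
    [0,0,0.001],
    [0,0,0.002],
    [0,0,0.0025],
    [0,0,0.0025]
  ],
  "gripper": [1,1,1,1]
}}

```text
time: 11.55
position: [0.6643, -0.0856, 0.0342]
tool_rot: [0.71, 0.704, 0.0, 0.0]
ft_force: [-1.1, 0.3, 2.4]
grip_width: 0.0009
grip_force: 1.4
```

```bash
python3 f.py
```

```text
11.8 [ 0.6644 -0.0856  0.0343] [0.11 0.3  2.97]
```

>>> {"method": "arm_command", "body": {
  "delta_rot": [
    [0,0,0],
    [0,0,0],
    [0,0,0],
    [0,0,0],
    [0,0,0],
    [0,0,0],
    [0,0,0],
    [0,0,0],
    [0,0,0],
    [0,0,0],
    [0,0,0],
    [0,0,0]
  ],
  "delta_pos": [
    [0,0,0.0005],
    [0,0,0.001],
    [0,0,0.001],
    [0.003,0,0.001],
    [0.007,0,0.001],
    [0.011,0,0.001],
    [0.015,0,0.001],
    [0.019,0,0.001],
    [0.023,0,0.001],
    [0.027,0,0.001],
    [0.031,0,0.001],
    [0.034,0,0.001]
  ],
  "gripper": [1,1,1,1,1,1,1,1,1,1,1,1]
}}

```text
time: 12.8
position: [0.665, -0.0509, 0.0335]
tool_rot: [0.71, 0.704, 0.0, 0.0]
ft_force: [-0.1, -0.8, 3.8]
grip_width: 0.0006
grip_force: 1.6
```

```bash
python3 f.py
```

```text
13.05 [ 0.6648 -0.0504  0.0333] [0.33 1.02 5.19]
```

>>> {"method": "arm_command", "body": {
  "delta_rot": [
    [0,0,0],
    [0,0,0],
    [0,0,0],
    [0,0,0],
    [0,0,0],
    [0,0,0],
    [0,0,0],
    [0,0,0],
    [0,0,0],
    [0,0,0],
    [0,0,0],
    [0,0,0]
  ],
  "delta_pos": [
    [0.004,0,0],
    [0.008,0,0],
    [0.012,0,0],
    [0.016,0,0],
    [0.02,0,0],
    [0.024,0,0],
    [0.028,0,0],
    [0.031,0,0],
    [0.034,0,0],
    [0.037,0,0],
    [0.04,0,0],
    [0.04,0,0]
  ],
  "gripper": [1,1,1,1,1,1,1,1,1,1,1,1]
}}

```text
time: 14.05
position: [0.6651, -0.0109, 0.0333]
tool_rot: [0.71, 0.704, 0.0, -0.0]
ft_force: [1.1, 0.3, 5.2]
grip_width: 0.0005
grip_force: 2.9
```

```bash
python3 f.py
```

```text
14.3 [ 0.6652 -0.0109  0.0334] [0.52 0.17 5.84]
```

>>> {"method": "arm_command", "body": {
  "delta_rot": [
    [0,0,0],
    [0,0,0],
    [0,0,0],
    [0,0,0],
    [0,0,0]
  ],
  "delta_pos": [
    [0.003,0,0],
    [0.006,0,0],
    [0.01,0,0],
    [0.01,0,0],
    [0.01,0,0]
  ],
  "gripper": [1,1,1,1,1]
}}

```text
time: 14.72
position: [0.6653, -0.0012, 0.0334]
tool_rot: [0.71, 0.704, 0.0, 0.0]
ft_force: [-0.1, -0.1, 5.4]
grip_width: 0.0003
grip_force: 2.8
```

```bash
python3 f.py
```

```text
14.9667 [ 0.6653 -0.0012  0.0334] [ 0.53 -0.52  5.37]
```

All three bars bottomed in order, at over 3.5 N on each, and I stopped inside the third. Next I lift straight off and go behind the blue spool. I'll push it on a diagonal clear of the card, then straight in.

>>> {"method": "arm_command", "body": {
  "delta_rot": [
    [0,0,0],
    [0,0,0],
    [0,0,0],
    [0,0,0],
    [0,0,-4],
    [0,0,-8],
    [0,0,-12],
    [0,0,-16],
    [0,0,-20],
    [0,0,-24],
    [0,0,-28],
    [0,0,-29.5]
  ],
  "delta_pos": [
    [0,0,-0.03],
    [0,0,-0.06],
    [0,0,-0.09],
    [0,0,-0.12],
    [0.023,-0.026,-0.12],
    [0.046,-0.052,-0.12],
    [0.07,-0.078,-0.12],
    [0.093,-0.103,-0.12],
    [0.116,-0.128,-0.12],
    [0.14,-0.154,-0.12],
    [0.163,-0.18,-0.12],
    [0.186,-0.206,-0.12]
  ],
  "gripper": [1,1,1,1,1,1,0.68,0.68,0.68,0.68,0.68,0.68]
}}

```text
time: 15.97
position: [0.4578, 0.1875, 0.1521]
tool_rot: [0.507, 0.862, -0.001, -0.002]
ft_force: [0.9, 0.6, 0.5]
grip_width: 0.0135
grip_force: 0.0
```

>>> {"method": "arm_command", "body": {
  "delta_rot": [
    [0,-6,0],
    [0,-12,0],
    [0,-12,0],
    [0,-12,0]
  ],
  "delta_pos": [
    [0,0,0],
    [0,0,0],
    [0,0,0],
    [0,0,0]
  ],
  "gripper": [0.68,0.68,0.68,0.68]
}}

```text
time: 16.3
position: [0.4587, 0.1877, 0.1521]
tool_rot: [0.503, 0.858, -0.054, 0.088]
ft_force: [0.3, 0.1, 0.0]
grip_width: 0.0139
grip_force: 0.0
```

```bash
cat > g.py <<'E'
from h import *
import sys
o=status.get_obs(); M=R.from_quat(o["tool_rot"]).as_matrix(); print(o["position"].round(4),"w",o["grip_width"],"F",o["ft_force"].round(1),"\n",M.round(3))
if len(sys.argv)>3:
    g=np.array([float(a) for a in sys.argv[1:4]]); print("to",g,"tool delta",(M.T@(g-o["position"])).round(4))
    print("unit world x,y,z in tool:",M.T.round(3)[:,0],M.T.round(3)[:,1],M.T.round(3)[:,2])
E
python3 g.py .461 .187 .05
python3 - <<'E'
from h import *
t=cam("wrist"); s=cam("scene"); cv2.imwrite("pics/look3.png",np.vstack([cv2.resize(s["pixels"][150:290,200:400],(600,300),interpolation=cv2.INTER_CUBIC),cv2.resize(t["pixels"][:270,100:540],(600,295),interpolation=cv2.INTER_CUBIC)]))
E
```

```text
[0.4587 0.1877 0.1521] w 0.013887319522599457 F [0.3 0.1 0. ] 
 [[-0.478  0.873  0.097]
 [ 0.854  0.488 -0.181]
 [-0.205 -0.003 -0.979]]
to [0.461 0.187 0.05 ] tool delta [0.0193 0.002  0.1003]
unit world x,y,z in tool: [-0.478  0.873  0.097] [ 0.854  0.488 -0.181] [-0.205 -0.003 -0.979]
```

>>> {"method": "arm_command", "body": {
  "delta_rot": [
    [0,0,0],
    [0,0,0],
    [0,0,0],
    [0,0,0],
    [0,0,0],
    [0,0,0]
  ],
  "delta_pos": [
    [0.0072,0,0.0343],
    [0.0144,0,0.0686],
    [0.0215,0,0.1028],
    [0.0266,0,0.127],
    [0.0266,0,0.127],
    [0.0266,0,0.127]
  ],
  "gripper": [0.68,0.68,0.68,0.68,0.68,0.68]
}}

```text
time: 16.9
position: [0.4609, 0.1845, 0.0223]
tool_rot: [0.506, 0.856, -0.054, 0.089]
ft_force: [-0.8, 0.4, -0.0]
grip_width: 0.0143
grip_force: 0.0
```

```bash
python3 f.py; python3 - <<'E'
from h import *
c=cam("scene"); o=status.get_obs(); P=np.linalg.inv(np.array(c["pose"]))
M=R.from_quat(o["tool_rot"]).as_matrix()
for d in [0,.025]:
    q=P@np.append(o["position"]-d*M[:,2],1); print(d,c["fx"]*q[0]/q[2]+c["cx"],c["fy"]*q[1]/q[2]+c["cy"])
g=cv2.cvtColor(c["pixels"],cv2.COLOR_BGR2GRAY); u=int(c["fx"]*q[0]/q[2]+c["cx"]); v=int(c["fy"]*q[1]/q[2]+c["cy"])
print(u,v); print(g[v-16:v+22:2,u-16:u+17:2])
E
```

```text
17.15 [0.4625 0.1862 0.0252] [-0.15  0.46  0.36]
0 300.7218174938114 271.6972811328731
0.025 298.86181531853805 264.24934046442235
298 264
[[145 141 130 108  78  77  75  78  76  74  78  92 124 161  65 113  86]
 [128 137 142 144  77  77  76  78  77  76  76  76  73  72  67 244 223]
 [128  37  73  98  76  79  77  75  77  75  75  78 192 171  97 122 124]
 [ 77  43  38  52  57  60  62  70  76  79  75  72 195 134 126 113 121]
 [ 67  51  37  50  59  60  60  60  60  58  62  93 176 139 146 145 140]
 [ 65  66  48  44  56  58  56  58  60  59  59 110 175  88 110 123 134]
 [ 76  67  64  40  53  58  58  58  57  60  59  60  57  58 107 118 108]
 [126  68  67  42  47  55  57  63  62  47  36  53  42 114 112 117 124]
 [144 120  70  49  45  53  58  66  66  48  37  39  45 202 244 246 245]
 [146 147  93  60  39  50  63  70  67  53  37  38  51  67  90 136 156]
 [147 149 140  84  68  69  68  71  69  58  40  39  63  69  68  69  69]
 [146 147 148 130  75  69  68  69  69  70  62  52  67  70  67  69  68]
 [147 148 146 147 121  70  69  68  70  71  70  67  70  68  68  69  68]
 [146 146 146 146 143 101  69  70  70  69  70  68  70  69  67  69  68]
 [147 147 146 148 147 143  92  70  70  71  70  70  68  69  67  70  70]
 [148 148 147 146 147 146 139  80  71  68  69  70  71  68  68  69  70]
 [146 146 147 146 148 146 146 123  75  70  69  70  71  69  69  70  69]
 [147 147 147 146 146 146 147 146 118  69  70  70  68  69  67  67  68]
 [147 147 147 147 146 146 147 147 142  99  71  68  68  70  70  65  67]]
```

>>> {"method": "arm_command", "body": {
  "delta_rot": [
    [0,0,0],
    [0,0,0],
    [0,0,0],
    [0,0,0],
    [0,0,0],
    [0,0,0],
    [0,0,0]
  ],
  "delta_pos": [
    [0.0008,0,0.0039],
    [0.0016,0,0.0078],
    [0.0025,0,0.0117],
    [0.0033,0,0.0157],
    [0.0037,0,0.0176],
    [0.0037,0,0.0176],
    [0.0037,0,0.0176]
  ],
  "gripper": [0.68,0.68,0.68,0.68,0.68,0.68,0.68]
}}

```text
time: 17.78
position: [0.4608, 0.1859, 0.005]
tool_rot: [0.505, 0.857, -0.053, 0.09]
ft_force: [0.5, -0.3, 0.1]
grip_width: 0.0139
grip_force: 0.0
```

```bash
python3 f.py
```

```text
18.0333 [0.4612 0.186  0.0055] [-0.07 -0.42  0.13]
```

>>> {"method": "arm_command", "body": {
  "delta_rot": [
    [0,0,0],
    [0,0,0],
    [0,0,0],
    [0,0,0]
  ],
  "delta_pos": [
    [0.0008,0,0.0039],
    [0.0012,0,0.006],
    [0.0012,0,0.006],
    [0.0012,0,0.006]
  ],
  "gripper": [0.68,0.68,0.68,0.68]
}}

```text
time: 18.37
position: [0.4609, 0.1858, -0.001]
tool_rot: [0.505, 0.857, -0.053, 0.09]
ft_force: [-0.6, -0.4, 1.0]
grip_width: 0.0139
grip_force: 0.0
```

```bash
python3 f.py;python3 - <<'E'
from h import *
c=cam("scene"); g=cv2.cvtColor(c["pixels"],cv2.COLOR_BGR2GRAY); print(g[258:288:2,282:316:2])
E
```

```text
18.6167 [ 0.4612  0.1859 -0.0006] [-0.16  0.18  0.02]
[[134 102  52  44  59  74  75  76  78  96 148 137 106  69  61  60  57]
 [142 145 142 139 125  79  78  77  75  76  75  77  77 123  96  65  84]
 [111 120 130 139 111  78  75  75  77  76  76  75  76  91  68  98 124]
 [145 107  37  44  67  73  78  78  75  78  75  75  75 187 135 245 245]
 [147 147  76  37  53  58  59  59  63  78  78  77 172 158 139 128 138]
 [146 146 140  42  50  59  57  59  59  59  59  59 182 138 139 145 147]
 [147 145 146 106  47  55  58  57  57  58  59  60 152 123  62  86 117]
 [147 146 146 146  40  47  54  58  68  57  58  57  64  39  62  69  67]
 [147 147 146 147  62  48  56  61  69  61  43  39  39  45  66  69  70]
 [146 148 145 147  95  48  53  70  72  68  46  38  40  65  68  68  68]
 [147 146 147 147 147 146 141  81  70  69  54  36  43  67  69  70  68]
 [146 146 147 147 147 146 146 123  72  70  66  44  64  69  69  69  68]
 [147 147 146 148 147 146 146 145 118  70  69  70  70  68  69  67  68]
 [145 146 147 146 147 147 146 147 142  98  70  70  68  69  67  67  69]
 [146 147 145 148 146 147 147 148 146 140  86  70  69  67  68  68  69]]
```

>>> {"method": "arm_command", "body": {
  "delta_rot": [
    [0,0,0],
    [0,0,0],
    [0,0,0],
    [0,0,0],
    [0,0,0]
  ],
  "delta_pos": [
    [0.0008,0,0.0039],
    [0.0016,0,0.0078],
    [0.002,0,0.0098],
    [0.002,0,0.0098],
    [0.002,0,0.0098]
  ],
  "gripper": [0.68,0.68,0.68,0.68,0.68]
}}

```text
time: 19.08
position: [0.4609, 0.1857, -0.0111]
tool_rot: [0.505, 0.857, -0.053, 0.09]
ft_force: [0.0, -0.2, 0.0]
grip_width: 0.0141
grip_force: 0.0
```

```bash
python3 f.py
```

```text
19.3333 [ 0.4612  0.1858 -0.0106] [0.07 0.19 0.11]
```

>>> {"method": "arm_command", "body": {
  "delta_rot": [
    [0,0,0],
    [0,0,0],
    [0,0,0],
    [0,0,0]
  ],
  "delta_pos": [
    [0.0003,0,0.0015],
    [0.0006,0,0.003],
    [0.0006,0,0.003],
    [0.0006,0,0.003]
  ],
  "gripper": [0.68,0.68,0.68,0.68]
}}

```text
time: 19.67
position: [0.4611, 0.1857, -0.0139]
tool_rot: [0.505, 0.857, -0.053, 0.09]
ft_force: [-0.8, 0.2, 0.2]
grip_width: 0.0138
grip_force: 0.0
```

```bash
python3 f.py
```

```text
19.9167 [ 0.4611  0.1858 -0.0137] [0.3  0.45 0.11]
```

>>> {"method": "arm_command", "body": {
  "delta_rot": [
    [0,0,0],
    [0,0,0],
    [0,0,0],
    [0,0,0]
  ],
  "delta_pos": [
    [0.0003,0,0.0015],
    [0.0006,0,0.003],
    [0.0006,0,0.003],
    [0.0006,0,0.003]
  ],
  "gripper": [0.68,0.68,0.68,0.68]
}}

```text
time: 20.25
position: [0.4611, 0.1857, -0.017]
tool_rot: [0.505, 0.857, -0.053, 0.09]
ft_force: [0.4, 0.2, 0.1]
grip_width: 0.0141
grip_force: 0.0
```

```bash
python3 f.py; python3 g.py .461 .186 -.01
```

```text
20.5 [ 0.4612  0.1857 -0.0168] [ 0.11 -0.08  0.14]
[ 0.4612  0.1857 -0.0168] w 0.014107490974955448 F [ 0.1 -0.8 -0.1] 
 [[-0.474  0.875  0.101]
 [ 0.856  0.484 -0.182]
 [-0.208  0.    -0.978]]
to [ 0.461  0.186 -0.01 ] tool delta [-0.0011 -0.     -0.0067]
unit world x,y,z in tool: [-0.474  0.875  0.101] [ 0.856  0.484 -0.182] [-0.208  0.    -0.978]
```

Tip clearance is confirmed at about 8 mm. I'll cut the lean to 6° and raise it slightly so the gripper body clears the green spools.

>>> {"method": "arm_command", "body": {
  "delta_rot": [
    [0,2,0],
    [0,4,0],
    [0,6,0],
    [0,6,0],
    [0,6,0]
  ],
  "delta_pos": [
    [-0.0003,0,-0.0015],
    [-0.0006,0,-0.003],
    [-0.0008,0,-0.004],
    [-0.0008,0,-0.004],
    [-0.0008,0,-0.004]
  ],
  "gripper": [0.68,0.68,0.68,0.68,0.68]
}}

```text
time: 20.92
position: [0.4615, 0.1853, -0.0126]
tool_rot: [0.508, 0.86, -0.027, 0.046]
ft_force: [-0.3, -1.0, -0.2]
grip_width: 0.0136
grip_force: 0.0
```

```bash
python3 g.py .553 .022 -.0128
```

```text
[ 0.4615  0.1853 -0.0126] w 0.013627441096923548 F [-0.3 -1.  -0.2] 
 [[-0.48   0.876  0.051]
 [ 0.871  0.483 -0.092]
 [-0.105  0.    -0.994]]
to [ 0.553   0.022  -0.0128] tool delta [-0.1861  0.0012  0.0199]
unit world x,y,z in tool: [-0.48   0.876  0.051] [ 0.871  0.483 -0.092] [-0.105  0.    -0.994]
```

>>> {"method": "arm_command", "body": {
  "delta_rot": [
    [0,0,0],
    [0,0,0],
    [0,0,0],
    [0,0,0],
    [0,0,0],
    [0,0,0],
    [0,0,0],
    [0,0,0],
    [0,0,0],
    [0,0,0],
    [0,0,0],
    [0,0,0]
  ],
  "delta_pos": [
    [-0.01,0,0.0011],
    [-0.02,0,0.0021],
    [-0.027,0,0.0029],
    [-0.033,0,0.0035],
    [-0.038,0,0.0041],
    [-0.043,0,0.0046],
    [-0.049,0,0.0052],
    [-0.055,0,0.0059],
    [-0.062,0,0.0066],
    [-0.07,0,0.0075],
    [-0.078,0,0.0083],
    [-0.08,0,0.0085]
  ],
  "gripper": [0.68,0.68,0.68,0.68,0.68,0.68,0.68,0.68,0.68,0.68,0.68,0.68]
}}

```text
time: 21.92
position: [0.5013, 0.1142, -0.0127]
tool_rot: [0.508, 0.86, -0.026, 0.046]
ft_force: [0.3, 0.7, 0.1]
grip_width: 0.0139
grip_force: 0.1
```

```bash
cat > sp.py <<'E'
from h import *
o=status.get_obs(); print(o["time"],o["position"].round(4))
for n in ["scene","wrist","top"]:
    c=cam(n)
    for s,ce in blobs(c,(105,110,40),(125,255,255),15):
        p=pt(c,*ce,0.023)
        if .4<p[0]<.7 and abs(p[1])<.22 and 5<s[2]<60: print(n,"blue",s.tolist(),ce.round(1),p.round(4))
    for s,ce in blobs(c,(50,150,50),(80,255,255),25):
        p=pt(c,*ce,.023)
        if .3<p[0]<.7 and abs(p[1])<.3: print(n,"green",s.tolist(),p.round(3))
E
python3 sp.py; python3 f.py
```

```text
21.9167 [ 0.5013  0.1142 -0.0127]
scene green [352, 188, 12, 20, 182] [ 0.575 -0.068  0.023]
scene green [276, 229, 15, 25, 277] [0.56  0.159 0.023]
scene green [339, 253, 15, 27, 312] [0.419 0.108 0.023]
wrist blue [307, 266, 24, 7, 133] [318.9 269.4] [0.5    0.1144 0.023 ]
wrist green [116, 174, 96, 85, 5213] [0.416 0.104 0.023]
wrist green [417, 212, 90, 61, 2729] [0.556 0.164 0.023]
top green [334, 199, 12, 13, 108] [ 0.57  -0.062  0.023]
22.3167 [ 0.4999  0.1157 -0.0128] [ 0.1  -0.14 -0.06]
```

```bash
cat > fl.py <<'E'
from h import *
for n in ["wrist","scene","top"]:
    c=cam(n)
    m=cv2.inRange(cv2.cvtColor(c["pixels"],cv2.COLOR_BGR2HSV),np.array((12,12,185)),np.array((32,75,255)))
    k,l,s,ce=cv2.connectedComponentsWithStats(m)
    for i in range(1,k):
        p=pt(c,*ce[i],.046)
        if s[i][4]>25 and .42<p[0]<.66 and abs(p[1])<.2 and s[i][2]<110: print(n,s[i].tolist(),ce[i].round(1),p.round(4))
E
python3 fl.py
```

```text
wrist [222, 131, 59, 53, 317] [252.  156.8] [0.4435 0.1618 0.046 ]
wrist [211, 150, 47, 64, 284] [224.5 177.4] [0.4373 0.1488 0.046 ]
wrist [214, 190, 79, 41, 103] [254.2 216.3] [0.4548 0.139  0.046 ]
wrist [308, 260, 24, 9, 147] [319.  263.9] [0.4901 0.1318 0.046 ]
wrist [486, 303, 40, 30, 351] [500.4 312.3] [0.5803 0.1504 0.046 ]
wrist [293, 306, 54, 25, 860] [319.5 320.3] [0.5059 0.1036 0.046 ]
scene [335, 173, 17, 9, 81] [344.7 177.3] [ 0.6349 -0.0794  0.046 ]
scene [395, 197, 12, 8, 73] [400.5 200.3] [ 0.4781 -0.1094  0.046 ]
top [260, 175, 11, 11, 87] [264.7 179.9] [0.6362 0.1302 0.046 ]
top [325, 175, 10, 13, 102] [329.7 180.6] [ 0.6317 -0.0376  0.046 ]
top [341, 175, 11, 11, 91] [345.9 179.8] [ 0.6333 -0.0796  0.046 ]
top [276, 224, 7, 8, 40] [279.2 227.1] [0.5132 0.0933 0.046 ]
top [355, 235, 11, 11, 93] [359.6 239.8] [ 0.4779 -0.111   0.046 ]
```

The spool stands upright in the cradle, where expected. Continuing the push.

>>> {"method": "arm_command", "body": {
  "delta_rot": [
    [0,0,0],
    [0,0,0],
    [0,0,0],
    [0,0,0],
    [0,0,0],
    [0,0,0],
    [0,0,0],
    [0,0,0],
    [0,0,0],
    [0,0,0],
    [0,0,0],
    [0,0,0]
  ],
  "delta_pos": [
    [-0.006,0,0.0006],
    [-0.015,0,0.0016],
    [-0.026,0,0.0028],
    [-0.037,0,0.0039],
    [-0.048,0,0.0051],
    [-0.059,0,0.0062],
    [-0.07,0,0.0074],
    [-0.081,0,0.0086],
    [-0.09,0,0.0095],
    [-0.098,0,0.0104],
    [-0.103,0,0.0109],
    [-0.106,0,0.0112]
  ],
  "gripper": [0.68,0.68,0.68,0.68,0.68,0.68,0.68,0.68,0.68,0.68,0.68,0.68]
}}

```text
time: 23.47
position: [0.5521, 0.0214, -0.0129]
tool_rot: [0.507, 0.86, -0.027, 0.045]
ft_force: [-0.3, 0.7, 0.2]
grip_width: 0.0136
grip_force: 0.1
```

>>> {"method": "arm_command", "body": {
  "delta_rot": [
    [0,0,0],
    [0,0,0],
    [0,0,0],
    [0,0,0],
    [0,0,0],
    [0,0,0],
    [0,0,0]
  ],
  "delta_pos": [
    [0,0,0],
    [0.02,0,-0.002],
    [0.05,0,-0.005],
    [0.07,0,-0.03],
    [0.08,0,-0.07],
    [0.08,0,-0.1],
    [0.08,0,-0.1]
  ],
  "gripper": [0.68,0.68,0.68,0.68,0.68,0.68,0.68]
}}

```text
time: 24.05
position: [0.5104, 0.103, 0.083]
tool_rot: [0.506, 0.861, -0.024, 0.049]
ft_force: [1.3, 0.3, 0.3]
grip_width: 0.0141
grip_force: 0.0
```

```bash
python3 fl.py; python3 g.py .5 .1 .1;python3 sp.py
```

```text
wrist [253, 82, 45, 83, 100] [279.7 124.6] [0.4534 0.1492 0.046 ]
wrist [250, 93, 39, 37, 203] [270.4 110.7] [0.444  0.1543 0.046 ]
wrist [242, 106, 31, 46, 178] [250.9 127.1] [0.4371 0.1382 0.046 ]
wrist [204, 176, 19, 13, 41] [213.7 181.9] [0.4294 0.0893 0.046 ]
wrist [248, 201, 29, 11, 29] [262.  206.1] [0.4683 0.0891 0.046 ]
wrist [235, 205, 40, 24, 168] [251.5 216.3] [0.4649 0.0775 0.046 ]
wrist [434, 220, 26, 22, 140] [442.9 226.7] [0.5987 0.1414 0.046 ]
wrist [205, 222, 7, 25, 27] [207.4 234.6] [0.4412 0.0466 0.046 ]
wrist [225, 224, 27, 24, 122] [236.2 233.1] [0.4604 0.0587 0.046 ]
wrist [454, 242, 49, 31, 752] [474.2 255.1] [0.6369 0.1332 0.046 ]
wrist [156, 302, 10, 6, 39] [161.6 303.9] [ 0.4313 -0.0355  0.046 ]
wrist [300, 314, 32, 17, 416] [315.5 323.3] [0.5581 0.0094 0.046 ]
scene [264, 193, 39, 25, 170] [277.2 207.5] [0.6403 0.1178 0.046 ]
scene [327, 194, 18, 15, 148] [335.9 201.1] [0.5723 0.003  0.046 ]
scene [395, 197, 13, 8, 78] [400.8 200.3] [ 0.4777 -0.1099  0.046 ]
top [260, 175, 11, 11, 93] [264.9 179.9] [0.6362 0.1298 0.046 ]
top [325, 175, 11, 14, 114] [329.6 
[... 332 characters left out ...]
0.485 -0.091]
 [-0.105  0.    -0.995]]
to [0.5 0.1 0.1] tool delta [ 0.0004 -0.0074 -0.0218]
unit world x,y,z in tool: [-0.482  0.875  0.051] [ 0.87   0.485 -0.091] [-0.105  0.    -0.995]
24.2 [0.5078 0.1013 0.0784]
scene blue [334, 208, 10, 12, 96] [339.  213.7] [0.5549 0.0087 0.023 ]
scene green [352, 190, 12, 20, 108] [ 0.558 -0.056  0.023]
scene green [276, 229, 15, 25, 282] [0.56  0.159 0.023]
scene green [339, 253, 15, 27, 313] [0.419 0.108 0.023]
wrist blue [307, 303, 27, 18, 382] [320.  310.5] [0.558  0.0089 0.023 ]
wrist green [194, 126, 52, 46, 1722] [0.417 0.106 0.023]
wrist green [402, 155, 40, 49, 1360] [0.566 0.159 0.023]
top green [334, 199, 12, 13, 107] [ 0.57  -0.062  0.023]
```

Blue is upright at (0.560, 0.0045), in line with gap 3. Turning the tool to push along +x.

>>> {"method": "arm_command", "body": {
  "delta_rot": [
    [0,3,0],
    [0,6,0],
    [0,6,0]
  ],
  "delta_pos": [
    [0,0,0],
    [0,0,0],
    [0,0,0]
  ],
  "gripper": [0.68,0.68,0.68]
}}

```text
time: 24.6
position: [0.5092, 0.0993, 0.077]
tool_rot: [0.509, 0.861, 0.0, -0.001]
ft_force: [0.9, -0.5, 0.3]
grip_width: 0.014
grip_force: 0.0
```

>>> {"method": "arm_command", "body": {
  "delta_rot": [
    [0,0,-6],
    [0,0,-12],
    [0,0,-18],
    [0,0,-24],
    [0,0,-30],
    [0,0,-36],
    [0,0,-42],
    [0,0,-48],
    [0,0,-54],
    [0,0,-60],
    [0,0,-60],
    [0,0,-60]
  ],
  "delta_pos": [
    [-0.008,-0.006,0],
    [-0.016,-0.012,0],
    [-0.024,-0.018,0],
    [-0.032,-0.024,0],
    [-0.04,-0.03,0],
    [-0.048,-0.036,0],
    [-0.056,-0.042,0],
    [-0.064,-0.048,0],
    [-0.072,-0.054,0],
    [-0.077,-0.058,0],
    [-0.077,-0.058,0],
    [-0.077,-0.058,0]
  ],
  "gripper": [0.68,0.68,0.68,0.68,0.68,0.68,0.68,0.68,0.68,0.68,0.68,0.68]
}}

```text
time: 25.6
position: [0.494, 0.0053, 0.0775]
tool_rot: [0.011, 1.0, -0.0, -0.001]
ft_force: [0.5, -0.1, 0.0]
grip_width: 0.0137
grip_force: 0.0
```

>>> {"method": "arm_command", "body": {
  "delta_rot": [
    [0,-3,0],
    [0,-6,0],
    [0,-6,0],
    [0,-6,0]
  ],
  "delta_pos": [
    [0,0,0],
    [0,0,0],
    [0,0,0],
    [0,0,0]
  ],
  "gripper": [0.68,0.68,0.68,0.68]
}}

```text
time: 25.93
position: [0.4935, 0.0061, 0.0779]
tool_rot: [0.01, 0.999, -0.0, 0.051]
ft_force: [0.4, -0.6, 0.1]
grip_width: 0.0139
grip_force: 0.0
```

```bash
python3 g.py .495 .0052 -.011; python3 fl.py|grep top
```

```text
[0.4935 0.0061 0.0779] w 0.013930441584881945 F [ 0.4 -0.6  0.1] 
 [[-0.995  0.02   0.102]
 [ 0.02   1.    -0.002]
 [-0.102  0.    -0.995]]
to [ 0.495   0.0052 -0.011 ] tool delta [ 0.0076 -0.0009  0.0886]
unit world x,y,z in tool: [-0.995  0.02   0.102] [ 0.02   1.    -0.002] [-0.102  0.    -0.995]
top [260, 175, 11, 11, 93] [264.9 179.9] [0.6362 0.1298 0.046 ]
top [325, 175, 11, 14, 111] [329.5 180.7] [ 0.6313 -0.0373  0.046 ]
top [341, 175, 11, 11, 96] [345.9 179.8] [ 0.6333 -0.0795  0.046 ]
top [309, 204, 11, 10, 89] [313.6 208.4] [0.56   0.0048 0.046 ]
top [357, 235, 9, 11, 79] [360.4 239.8] [ 0.4777 -0.1128  0.046 ]
top [342, 253, 8, 17, 95] [345.9 260.7] [ 0.4255 -0.0749  0.046 ]
```

>>> {"method": "arm_command", "body": {
  "delta_rot": [
    [0,0,0],
    [0,0,0],
    [0,0,0],
    [0,0,0],
    [0,0,0]
  ],
  "delta_pos": [
    [0.0026,0,0.03],
    [0.005,-0.001,0.06],
    [0.0076,-0.001,0.0886],
    [0.0076,-0.001,0.0886],
    [0.0076,-0.001,0.0886]
  ],
  "gripper": [0.68,0.68,0.68,0.68,0.68]
}}

```text
time: 26.5
position: [0.4958, 0.0046, -0.012]
tool_rot: [0.009, 0.999, -0.0, 0.051]
ft_force: [-0.2, 0.6, 0.4]
grip_width: 0.014
grip_force: 0.0
```

>>> {"method": "arm_command", "body": {
  "delta_rot": [
    [0,0,0],
    [0,0,0],
    [0,0,0],
    [0,0,0],
    [0,0,0],
    [0,0,0],
    [0,0,0],
    [0,0,0],
    [0,0,0],
    [0,0,0],
    [0,0,0],
    [0,0,0]
  ],
  "delta_pos": [
    [-0.01,0,0.001],
    [-0.022,0,0.0022],
    [-0.032,0,0.0033],
    [-0.038,0,0.0039],
    [-0.043,0,0.0044],
    [-0.048,0,0.0049],
    [-0.055,0,0.0056],
    [-0.063,0,0.0064],
    [-0.071,0,0.0072],
    [-0.079,0,0.008],
    [-0.085,0,0.0087],
    [-0.085,0,0.0087]
  ],
  "gripper": [0.68,0.68,0.68,0.68,0.68,0.68,0.68,0.68,0.68,0.68,0.68,0.68]
}}

```text
time: 27.5
position: [0.5842, 0.0025, -0.0103]
tool_rot: [0.009, 0.999, -0.001, 0.054]
ft_force: [-0.5, -0.0, 0.1]
grip_width: 0.0139
grip_force: 0.0
```

```bash
python3 fl.py|grep -v wrist; python3 g.py .61 .003 -.011; python3 sp.py
```

```text
scene [264, 196, 33, 22, 152] [275.7 208.3] [0.6401 0.122  0.046 ]
scene [395, 197, 12, 8, 76] [400.6 200.3] [ 0.4779 -0.1096  0.046 ]
top [260, 175, 11, 11, 92] [264.8 179.9] [0.6362 0.13   0.046 ]
top [325, 175, 11, 9, 80] [329.8 179.1] [ 0.6356 -0.0379  0.046 ]
top [341, 175, 11, 11, 93] [346.  179.8] [ 0.6332 -0.0798  0.046 ]
top [355, 235, 11, 11, 93] [359.6 239.8] [ 0.4779 -0.111   0.046 ]
[ 0.5813  0.0029 -0.0108] w 0.014258821364375953 F [-0.3  0.1  0.3] 
 [[-0.994  0.018  0.104]
 [ 0.018  1.    -0.002]
 [-0.104  0.    -0.995]]
to [ 0.61   0.003 -0.011] tool delta [-0.0285  0.0006  0.0032]
unit world x,y,z in tool: [-0.994  0.018  0.104] [ 0.018  1.    -0.002] [-0.104  0.    -0.995]
27.65 [ 0.5813  0.0029 -0.0108]
scene green [352, 189, 12, 21, 194] [ 0.569 -0.062  0.023]
scene green [276, 229, 15, 25, 284] [0.56  0.159 0.023]
scene green [339, 253, 15, 27, 314] [0.419 0.108 0.023]
wrist blue [308, 269, 23, 4, 74] [319.3 270.6] [0.5822 0.0022 0.023 ]
wrist blue [326, 302, 9, 4, 17] [330.8 303.4] [0.6047 0.0085 0.023 ]
wrist green [560, 188, 80, 80, 4044] [0.556 0.15  0.023]
wrist green [151, 215, 84, 58, 1949] [ 0.562 -0.062  0.023]
top green [249, 206, 12, 10, 100] [0.559 0.16  0.023]
```

>>> {"method": "arm_command", "body": {
  "delta_rot": [
    [0,0,0],
    [0,0,0],
    [0,0,0],
    [0,0,0],
    [0,0,0],
    [0,0,0]
  ],
  "delta_pos": [
    [-0.005,0,0.0005],
    [-0.011,0,0.0011],
    [-0.017,0,0.0018],
    [-0.023,0,0.0024],
    [-0.026,0,0.0027],
    [-0.026,0,0.0027]
  ],
  "gripper": [0.68,0.68,0.68,0.68,0.68,0.68]
}}

```text
time: 28.3
position: [0.6095, 0.0022, -0.0103]
tool_rot: [0.009, 0.999, -0.001, 0.053]
ft_force: [-0.4, -0.3, -1.0]
grip_width: 0.0143
grip_force: 0.0
```

```bash
python3 f.py
```

```text
28.55 [ 0.6074  0.0025 -0.0105] [0.03 0.14 0.01]
```

>>> {"method": "arm_command", "body": {
  "delta_rot": [
    [0,0,0],
    [0,0,0],
    [0,0,0],
    [0,0,0]
  ],
  "delta_pos": [
    [-0.002,0,0.0002],
    [-0.004,0,0.0004],
    [-0.004,0,0.0004],
    [-0.004,0,0.0004]
  ],
  "gripper": [0.68,0.68,0.68,0.68]
}}

```text
time: 28.88
position: [0.6121, 0.0023, -0.0104]
tool_rot: [0.009, 0.999, -0.001, 0.052]
ft_force: [0.6, 0.1, 0.2]
grip_width: 0.0138
grip_force: 0.0
```

```bash
python3 f.py
```

```text
29.1333 [ 0.6119  0.0023 -0.0104] [-0.01 -0.28  0.01]
```

>>> {"method": "arm_command", "body": {
  "delta_rot": [
    [0,0,0],
    [0,0,0],
    [0,0,0],
    [0,0,0]
  ],
  "delta_pos": [
    [-0.001,0,0.0001],
    [-0.002,0,0.0002],
    [-0.002,0,0.0002],
    [-0.002,0,0.0002]
  ],
  "gripper": [0.68,0.68,0.68,0.68]
}}

```text
time: 29.47
position: [0.614, 0.0022, -0.0104]
tool_rot: [0.009, 0.999, -0.0, 0.052]
ft_force: [0.9, -0.2, -1.4]
grip_width: 0.0137
grip_force: 0.0
```

```bash
python3 f.py; python3 fl.py | grep -v wrist
```

```text
29.7167 [ 0.6139  0.0023 -0.0104] [ 0.17 -0.23 -0.21]
scene [334, 187, 5, 15, 45] [336.4 194.7] [ 0.591  -0.0146  0.046 ]
scene [264, 196, 32, 22, 151] [275.7 208.3] [0.6402 0.1218 0.046 ]
scene [395, 197, 11, 8, 65] [399.9 200.4] [ 0.4787 -0.1081  0.046 ]
top [260, 175, 11, 11, 92] [264.8 179.9] [0.6362 0.13   0.046 ]
top [355, 235, 11, 11, 93] [359.6 239.8] [ 0.4779 -0.111   0.046 ]
top [343, 248, 8, 22, 104] [346.7 258.3] [ 0.4316 -0.0771  0.046 ]
```

>>> {"method": "arm_command", "body": {
  "delta_rot": [
    [0,0,0],
    [0,0,0],
    [0,0,0]
  ],
  "delta_pos": [
    [-0.001,0,0.0001],
    [-0.0015,0,0.0002],
    [-0.0015,0,0.0002]
  ],
  "gripper": [0.68,0.68,0.68]
}}

```text
time: 30.12
position: [0.6155, 0.0022, -0.0105]
tool_rot: [0.009, 0.999, -0.0, 0.052]
ft_force: [-0.6, 0.7, 0.1]
grip_width: 0.0144
grip_force: 0.1
```

```bash
python3 f.py
```

```text
30.3667 [ 0.6154  0.0022 -0.0105] [-0.06 -0.18  0.08]
```

>>> {"method": "arm_command", "body": {
  "delta_rot": [
    [0,0,0],
    [0,0,0],
    [0,0,0]
  ],
  "delta_pos": [
    [-0.001,0,0.0001],
    [-0.0015,0,0.0002],
    [-0.0015,0,0.0002]
  ],
  "gripper": [0.68,0.68,0.68]
}}

```text
time: 30.62
position: [0.6171, 0.0022, -0.0105]
tool_rot: [0.009, 0.999, -0.0, 0.052]
ft_force: [-1.0, 0.4, 0.6]
grip_width: 0.0141
grip_force: 0.1
```

```bash
python3 f.py
```

```text
30.8667 [ 0.617   0.0022 -0.0105] [-0.15 -0.54  0.68]
```

>>> {"method": "arm_command", "body": {
  "delta_rot": [
    [0,0,0],
    [0,0,0],
    [0,0,0]
  ],
  "delta_pos": [
    [-0.001,0,0.0001],
    [-0.001,0,0.0001],
    [-0.001,0,0.0001]
  ],
  "gripper": [0.68,0.68,0.68]
}}

```text
time: 31.12
position: [0.6175, 0.0023, -0.0106]
tool_rot: [0.009, 0.999, -0.0, 0.052]
ft_force: [-1.6, 0.8, 1.3]
grip_width: 0.0136
grip_force: 0.5
```

```bash
python3 f.py
```

```text
31.3667 [ 0.6176  0.0023 -0.0106] [-1.15 -0.19  0.3 ]
```

>>> {"method": "arm_command", "body": {
  "delta_rot": [
    [0,0,0],
    [0,0,0],
    [0,0,0],
    [0,0,0]
  ],
  "delta_pos": [
    [-0.001,0,0.0001],
    [-0.001,0,0.0001],
    [-0.001,0,0.0001],
    [-0.001,0,0.0001]
  ],
  "gripper": [0.68,0.68,0.68,0.68]
}}

```text
time: 31.7
position: [0.6179, 0.0023, -0.0107]
tool_rot: [0.009, 0.999, -0.0, 0.051]
ft_force: [-4.7, 0.4, 2.4]
grip_width: 0.014
grip_force: 1.9
```

```bash
python3 f.py
```

```text
31.95 [ 0.618   0.0024 -0.0107] [-4.8  -0.07  2.37]
```

Firm contact. Backing straight off, lifting and checking.

>>> {"method": "arm_command", "body": {
  "delta_rot": [
    [0,0,0],
    [0,0,0],
    [0,0,0],
    [0,0,0],
    [0,0,0],
    [0,0,0],
    [0,0,0],
    [0,0,0],
    [0,0,0],
    [0,0,0],
    [0,0,0],
    [0,0,0]
  ],
  "delta_pos": [
    [0.005,0,-0.0005],
    [0.015,0,-0.0015],
    [0.03,0,-0.003],
    [0.05,0,-0.006],
    [0.065,0,-0.02],
    [0.08,0,-0.05],
    [0.1,0,-0.08],
    [0.12,0,-0.11],
    [0.14,0,-0.14],
    [0.16,0,-0.16],
    [0.18,0,-0.18],
    [0.18,0,-0.18]
  ],
  "gripper": [0.68,0.68,0.68,0.68,0.68,0.68,0.68,0.68,0.68,0.68,0.68,0.68]
}}

```text
time: 32.95
position: [0.4198, 0.006, 0.1525]
tool_rot: [0.009, 0.998, -0.001, 0.055]
ft_force: [-0.1, -0.8, -0.0]
grip_width: 0.0143
grip_force: 0.0
```

```bash
python3 fl.py; python3 sp.py; python3 - <<'E'
from h import *
w=cam("wrist"); s=cam("scene"); t=cam("top")
r=lambda a,h:cv2.resize(a,(800,h),interpolation=cv2.INTER_CUBIC)
cv2.imwrite("pics/fin.png",np.vstack([r(s["pixels"][140:240,200:420],330),r(t["pixels"][130:200,220:400],270)]))
E
```

```text
wrist [436, 174, 18, 30, 124] [445.  188.9] [0.4236 0.1277 0.046 ]
wrist [439, 180, 19, 31, 33] [448.9 195.8] [0.4309 0.1325 0.046 ]
wrist [406, 188, 32, 24, 47] [416.9 203.3] [0.4383 0.1018 0.046 ]
wrist [323, 197, 29, 33, 123] [339.  210.2] [0.4442 0.0243 0.046 ]
wrist [354, 198, 16, 30, 166] [361.7 210.5] [0.445  0.0471 0.046 ]
wrist [212, 213, 22, 14, 77] [224.5 217.5] [ 0.4502 -0.0919  0.046 ]
wrist [317, 224, 16, 18, 26] [321.9 235. ] [0.472  0.0067 0.046 ]
wrist [196, 230, 28, 17, 393] [209.1 239. ] [ 0.4746 -0.1114  0.046 ]
wrist [311, 317, 19, 8, 79] [320.  320.2] [0.5849 0.0027 0.046 ]
wrist [293, 325, 7, 5, 28] [295.8 327.2] [ 0.5951 -0.0265  0.046 ]
scene [313, 173, 39, 29, 419] [331.8 187.3] [ 0.6219 -0.0267  0.046 ]
scene [264, 189, 48, 29, 196] [279.5 206.3] [0.6407 0.1112 0.046 ]
scene [395, 197, 13, 8, 76] [400.7 200.2] [ 0.4779 -0.1099  0.046 ]
top [260, 175, 11, 11, 92] [264.8 179.9] [0.6362 0.13   0.046 ]
top [309, 174, 11, 12, 94] [314.3 179.4] [0.6355 0.002  0.046 ]
top [325, 175, 11, 14, 108] [329.6 180.6] [ 0.6318 -0.0374  0.046 ]
top [341, 175, 11, 11, 95] [345.9 179.8] [ 0.6332 -0.0796  0.046 ]
top [355, 235, 11, 11, 93] [359.6 239.8] [ 0.4779 -0.111   0.046 ]
top [333, 246, 18, 6, 86] [340.5 248.7] [ 0.456  -0.0619  0.046 ]
33.1 [0.4237 0.005  0.1505]
scene blue [317, 194, 8, 11, 67] [320.1 199.5] [0.6268 0.006  0.023 ]
scene green [352, 188, 11, 22, 206] [ 0.571 -0.063  0.023]
scene green [276, 229, 15, 25, 284] [0.56  0.159 0.023]
scene green [339, 253, 15, 27, 313] [0.419 0.108 0.023]
wrist blue [313, 323, 15, 6, 72] [320.3 325.8] [0.6162 0.0017 0.023 ]
wrist green [416, 157, 25, 37, 621] [0.422 0.114 0.023]
top green [334, 199, 12, 13, 108] [ 0.57  -0.062  0.023]
top green [249, 206, 12, 12, 106] [0.557 0.161 0.023]
```

View pics/fin.png

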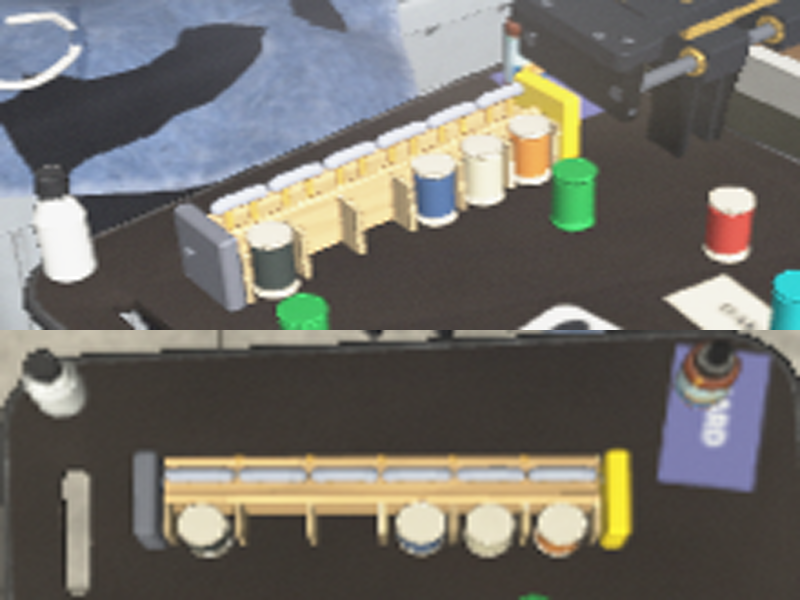

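The spool stands upright in the third gap: top view (420,527), scene (435,190). The other spools and both bottles are unmoved. The open fingers could have stopped on the divider noses, so I'll confirm seating with a narrow closed-finger push.

>>> {"method": "arm_command", "body": {
  "delta_rot": [
    [0,0,0],
    [0,0,0],
    [0,0,0],
    [0,0,0],
    [0,0,0],
    [0,0,0],
    [0,0,0],
    [0,0,0],
    [0,0,0],
    [0,0,0]
  ],
  "delta_pos": [
    [-0.02,0,0.02],
    [-0.04,0,0.04],
    [-0.06,0,0.06],
    [-0.08,0,0.09],
    [-0.1,0,0.12],
    [-0.115,0,0.15],
    [-0.13,0,0.173],
    [-0.14,0,0.175],
    [-0.14,0,0.175],
    [-0.14,0,0.175]
  ],
  "gripper": [1,1,1,1,1,1,1,1,1,1]
}}

```text
time: 34.23
position: [0.5785, 0.003, -0.0107]
tool_rot: [0.009, 0.999, -0.0, 0.052]
ft_force: [-0.6, 0.3, 0.3]
grip_width: 0.0006
grip_force: 0.0
```

```bash
python3 g.py .608 .0025 -.0105
```

```text
[ 0.5785  0.003  -0.0107] w 0.0005514444650350596 F [-0.6  0.3  0.3] 
 [[-0.994  0.018  0.103]
 [ 0.018  1.    -0.002]
 [-0.103  0.    -0.995]]
to [ 0.608   0.0025 -0.0105] tool delta [-0.0293  0.      0.0028]
unit world x,y,z in tool: [-0.994  0.018  0.103] [ 0.018  1.    -0.002] [-0.103  0.    -0.995]
```

>>> {"method": "arm_command", "body": {
  "delta_rot": [
    [0,0,0],
    [0,0,0],
    [0,0,0],
    [0,0,0],
    [0,0,0],
    [0,0,0],
    [0,0,0],
    [0,0,0]
  ],
  "delta_pos": [
    [-0.008,0,0.0008],
    [-0.016,0,0.0016],
    [-0.022,0,0.0022],
    [-0.026,0,0.0026],
    [-0.029,0,0.0029],
    [-0.032,0,0.0032],
    [-0.033,0,0.0033],
    [-0.033,0,0.0033]
  ],
  "gripper": [1,1,1,1,1,1,1,1]
}}

```text
time: 34.9
position: [0.612, 0.0023, -0.0094]
tool_rot: [0.009, 0.999, -0.0, 0.052]
ft_force: [0.3, -0.0, 0.5]
grip_width: 0.0007
grip_force: 0.0
```

```bash
python3 f.py
```

```text
35.15 [ 0.6114  0.0024 -0.0096] [ 0.21 -0.1  -0.28]
```

>>> {"method": "arm_command", "body": {
  "delta_rot": [
    [0,0,0],
    [0,0,0],
    [0,0,0],
    [0,0,0]
  ],
  "delta_pos": [
    [-0.001,0,0.0001],
    [-0.002,0,0.0002],
    [-0.002,0,0.0002],
    [-0.002,0,0.0002]
  ],
  "gripper": [1,1,1,1]
}}

```text
time: 35.48
position: [0.614, 0.0023, -0.0095]
tool_rot: [0.009, 0.999, -0.0, 0.052]
ft_force: [0.7, -0.8, -0.7]
grip_width: 0.0004
grip_force: 0.0
```

```bash
python3 f.py
```

```text
35.7333 [ 0.6138  0.0023 -0.0095] [-0.19 -0.03 -0.21]
```

>>> {"method": "arm_command", "body": {
  "delta_rot": [
    [0,0,0],
    [0,0,0],
    [0,0,0],
    [0,0,0]
  ],
  "delta_pos": [
    [-0.001,0,0.0001],
    [-0.002,0,0.0002],
    [-0.002,0,0.0002],
    [-0.002,0,0.0002]
  ],
  "gripper": [1,1,1,1]
}}

```text
time: 36.07
position: [0.6152, 0.0024, -0.0097]
tool_rot: [0.009, 0.999, -0.0, 0.052]
ft_force: [-1.5, -1.6, 0.1]
grip_width: 0.0001
grip_force: 0.7
```

```bash
python3 f.py
```

```text
36.3167 [ 0.6152  0.0023 -0.0097] [-1.88  0.14  0.33]
```

>>> {"method": "arm_command", "body": {
  "delta_rot": [
    [0,0,0],
    [0,0,0],
    [0,0,0],
    [0,0,0]
  ],
  "delta_pos": [
    [-0.001,0,0.0001],
    [-0.0015,0,0.0001],
    [-0.0015,0,0.0001],
    [-0.0015,0,0.0001]
  ],
  "gripper": [1,1,1,1]
}}

```text
time: 36.65
position: [0.6154, 0.0024, -0.0097]
tool_rot: [0.009, 0.999, -0.0, 0.05]
ft_force: [-5.5, 0.5, 2.3]
grip_width: 0.0005
grip_force: 2.4
```

```bash
python3 f.py
```

```text
Traceback (most recent call last):
  File "f.py", line 4, in <module>
    c=cam("wrist"); o=status.get_obs(); F.append(o["ft_force"])
  File "h.py", line 5, in cam
    o=status.get_obs(); c=viewer.camera(n)
                          ~~~~~~~~~~~~~^^^
ValueError: 200 camera calls are used up
```

>>> {"method": "arm_command", "body": {
  "delta_rot": [
    [0,0,0],
    [0,0,0],
    [0,0,0],
    [0,0,0],
    [0,0,0],
    [0,0,0],
    [0,0,0],
    [0,0,0],
    [0,0,0],
    [0,0,0],
    [0,0,0],
    [0,0,0]
  ],
  "delta_pos": [
    [0.005,0,-0.0005],
    [0.015,0,-0.0015],
    [0.03,0,-0.003],
    [0.05,0,-0.006],
    [0.065,0,-0.02],
    [0.08,0,-0.05],
    [0.1,0,-0.08],
    [0.12,0,-0.11],
    [0.14,0,-0.14],
    [0.16,0,-0.16],
    [0.18,0,-0.18],
    [0.18,0,-0.18]
  ],
  "gripper": [1,1,1,1,1,1,1,1,1,1,1,1]
}}

```text
time: 37.75
position: [0.4173, 0.0063, 0.1533]
tool_rot: [0.009, 0.998, -0.001, 0.054]
ft_force: [-0.0, 0.9, -0.3]
grip_width: 0.0006
grip_force: 0.0
```

```bash
python3 f.py; python3 fl.py | grep top; python3 sp.py | grep -v wrist
```

```text
37.75 [0.4173 0.0063 0.1533]Traceback (most recent call last):
  File "f.py", line 4, in <module>
    c=cam("wrist"); o=status.get_obs(); F.append(o["ft_force"])
  File "h.py", line 5, in cam
    o=status.get_obs(); c=viewer.camera(n)
                          ~~~~~~~~~~~~~^^^
ValueError: 200 camera calls are used up
Traceback (most recent call last):
  File "fl.py", line 3, in <module>
    c=cam(n)
  File "h.py", line 5, in cam
    o=status.get_obs(); c=viewer.camera(n)
                          ~~~~~~~~~~~~~^^^
ValueError: 200 camera calls are used up
Traceback (most recent call last):
  File "sp.py", line 4, in <module>
    c=cam(n)
  File "h.py", line 5, in cam
    o=status.get_obs(); c=viewer.camera(n)
                          ~~~~~~~~~~~~~^^^
ValueError: 200 camera calls are used up
```

The spool stopped hard at 5.5 N and moved only 0.2 mm more, so it is against the back wall. The arm is clear. Handing in.

```bash
python3 -c "
from rig import robot
print(robot.hand_in())"
```

```text
the job is handed in; nothing more can be done
None
```

I handed the job in at about 38 s: the first three bars from the yellow end were pressed in one unbroken stroke, and the blue spool stands upright against the back of the third gap. My last picture, taken before a final 5.5 N closed-finger push that confirmed the spool was seated, showed the other spools and both bottles where they started; by then all 200 camera calls were used, so I couldn't look again.

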